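# Load and start the bench demagnetiser

### The job

First turn the demagnetiser's selector to off. With it off, take the one 30 mm ball out of the dimpled deck and put it in the ceramic dish, then set every 38 mm steel ball from the lipped tray into a dimple of its own, leaving the smaller and the larger ball in the tray and the 38 mm ball that is already loaded in a dimple. Last, turn the selector to the two-dot mark; do not disturb the other things on the ledge.

Things in the scene. Friction and masses are not known exactly. Their poses are not given: they have to be found in the camera images.
- demag: Grey bench demagnetiser, fixed, 247 x 223 mm. Origin on the ledge (z = 0) under the middle of its dimpled deck; its x axis points from the control panel to the far edge, z up. The deck's top is 50 mm above the ledge, 145 (x) x 215 mm (y), with six round dimples 26 mm across and 9 mm deep in two rows of three (72 mm between centres both ways) and a 4 mm high rim around it. The control panel, also 50 mm high, lies at the -x side (x -172 to -76 mm).
- seat0 (a point): Where the centre of a 38 mm ball lies when it sits in dimple 0: 14 mm above the deck, 64 mm above the ledge.
- seat1 (a point): Where the centre of a 38 mm ball lies when it sits in dimple 1: 14 mm above the deck, 64 mm above the ledge.
- seat2 (a point): Where the centre of a 38 mm ball lies when it sits in dimple 2: 14 mm above the deck, 64 mm above the ledge.
- seat3 (a point): Where the centre of a 38 mm ball lies when it sits in dimple 3: 14 mm above the deck, 64 mm above the ledge.
- seat4 (a point): Where the centre of a 38 mm ball lies when it sits in dimple 4: 14 mm above the deck, 64 mm above the ledge.
- seat5 (a point): Where the centre of a 38 mm ball lies when it sits in dimple 5: 14 mm above the deck, 64 mm above the ledge.
- selector (a joint): Selector knob on the demagnetiser's panel, turns clockwise seen from above, with stops at 0 and 2.4 rad; 0 = off (pointer at the white bar, towards the robot's side), 0.7 = one dot, 1.4 = two dots, 2.1 = three dots (white dots on the panel around the knob). Its positions are held by friction alone (0.06 N m), so it stays where it is left.
- selector_grip (a point): Centre of the selector's bar grip, on its vertical axis, 87 mm above the ledge, 118 mm from the deck's middle towards the panel. The bar is 42 mm long, 14 mm thick and 32 mm high, upright, from 62 to 94 mm above the ledge; its length lies along the demagnetiser's x axis at joint value 0 (pointer, a white line on its top, to -x) and turns with the knob.
- tray: Fixed shallow sheet-steel tray with a dark rubber floor, 216 x 296 mm outside. Origin on the ledge under its middle, z up; inside 210 mm (x) x 290 mm (y), floor 2 mm above the ledge, lip 8 mm above the ledge. Holds loose balls.
- ball1: Steel ball, 38 mm diameter, about 0.22 kg, of the wanted size; origin at its centre. Starts in the tray (may be absent).
- ball2: Steel ball, 38 mm diameter, about 0.22 kg, of the wanted size; origin at its centre. Starts in the tray (may be absent).
- ball3: Steel ball, 38 mm diameter, about 0.22 kg, of the wanted size; origin at its centre. Starts in the tray (may be absent).
- ball4: Steel ball, 38 mm diameter, about 0.22 kg, of the wanted size; origin at its centre. Starts in the tray (may be absent).
- ball5: Steel ball, 38 mm diameter, about 0.22 kg, of the wanted size; origin at its centre. Starts in the tray (may be absent).
- ball6: Steel ball, 38 mm diameter, about 0.22 kg, of the wanted size; origin at its centre. Starts in one of the dimples already.
- odd: Steel ball of the wrong size, 30 mm diameter, 0.11 kg, origin at its centre; starts in one of the dimples, its centre about 7 mm above the deck.
- small: Steel ball of the wrong size, 30 mm diameter, origin at its centre; lies in the tray and stays there.
- big: Steel ball of the wrong size, 46 mm diameter, origin at its centre; lies in the tray and stays there.
- dish: Loose white ceramic dish, round, 100 mm across the rim, 30 mm high, flat inside floor about 40 mm across, 5 mm above the ledge, flaring wall 4 mm thick. Origin at the centre of its underside.
- socket: Bystander: aluminium socket standing upright, 28 mm across, 45 mm high, near the robot. Origin under its middle.
- funnel: Bystander: orange plastic funnel standing mouth down, 104 mm across, 110 mm high. Origin under its middle.
- wiper_arm: Bystander: dark grey wiper arm lying along y, 345 mm long, 14 mm high, at the far right. Origin near its middle.
Not all that is in view belongs to the job. What is shaped like the ball2 but blue or orange is not meant.

How it is judged:
On the way, in this order (a step that is already met when the one before it is completed fails the run):
1. the selector is turned to off (within 10 degrees) (value of joint selector below 0.18 rad), for 0.2 s.
2. with the selector still off, the 30 mm ball from the deck lies in the dish and every 38 mm ball sits in a dimple (value of joint selector below 0.18 rad and horizontal distance between odd and dish below 0.04 m and z of odd in the frame of dish below 0.04 m and (distance between ball1 and seat0 below 0.006 m or distance between ball1 and seat1 below 0.006 m or distance between ball1 and seat2 below 0.006 m or distance between ball1 and seat3 below 0.006 m or distance between ball1 and seat4 below 0.006 m or distance between ball1 and seat5 below 0.006 m) and (distance between ball2 and seat0 below 0.006 m or distance between ball2 and seat1 below 0.006 m or distance between ball2 and seat2 below 0.006 m or distance between ball2 and seat3 below 0.006 m or distance between ball2 and seat4 below 0.006 m or distance between ball2 and seat5 below 0.006 m) and (distance between ball3 and seat0 below 0.006 m or distance between ball3 and seat1 below 0.006 m or distance between ball3 and seat2 below 0.006 m or distance between ball3 and seat3 below 0.006 m or distance between ball3 and seat4 below 0.006 m or distance between ball3 and seat5 below 0.006 m) and (distance between ball4 and seat0 below 0.006 m or distance between ball4 and seat1 below 0.006 m or distance between ball4 and seat2 below 0.006 m or distance between ball4 and seat3 below 0.006 m or distance between ball4 and seat4 below 0.006 m or distance between ball4 and seat5 below 0.006 m) and (distance between ball5 and seat0 below 0.006 m or distance between ball5 and seat1 below 0.006 m or distance between ball5 and seat2 below 0.006 m or distance between ball5 and seat3 below 0.006 m or distance between ball5 and seat4 below 0.006 m or distance between ball5 and seat5 below 0.006 m) and (distance between ball6 and seat0 below 0.006 m or distance between ball6 and seat1 below 0.006 m or distance between ball6 and seat2 below 0.006 m or distance between ball6 and seat3 below 0.006 m or distance between ball6 and seat4 below 0.006 m or distance between ball6 and seat5 below 0.006 m)), for 0.3 s.
At the end, for the whole second after the job is handed in: The selector stands at the two-dot mark (1.4 rad within 0.18), every 38 mm ball sits in a dimple (centre within 6 mm of a seat), the 30 mm ball from the deck lies in the dish (within 40 mm of its middle), the other 30 mm ball and the 46 mm ball lie in the tray, and all balls are at rest (value of joint selector between 1.22 and 1.58 rad and horizontal distance between odd and dish below 0.04 m and z of odd in the frame of dish below 0.04 m and (distance between ball1 and seat0 below 0.006 m or distance between ball1 and seat1 below 0.006 m or distance between ball1 and seat2 below 0.006 m or distance between ball1 and seat3 below 0.006 m or distance between ball1 and seat4 below 0.006 m or distance between ball1 and seat5 below 0.006 m) and (distance between ball2 and seat0 below 0.006 m or distance between ball2 and seat1 below 0.006 m or distance between ball2 and seat2 below 0.006 m or distance between ball2 and seat3 below 0.006 m or distance between ball2 and seat4 below 0.006 m or distance between ball2 and seat5 below 0.006 m) and (distance between ball3 and seat0 below 0.006 m or distance between ball3 and seat1 below 0.006 m or distance between ball3 and seat2 below 0.006 m or distance between ball3 and seat3 below 0.006 m or distance between ball3 and seat4 below 0.006 m or distance between ball3 and seat5 below 0.006 m) and (distance between ball4 and seat0 below 0.006 m or distance between ball4 and seat1 below 0.006 m or distance between ball4 and seat2 below 0.006 m or distance between ball4 and seat3 below 0.006 m or distance between ball4 and seat4 below 0.006 m or distance between ball4 and seat5 below 0.006 m) and (distance between ball5 and seat0 below 0.006 m or distance between ball5 and seat1 below 0.006 m or distance between ball5 and seat2 below 0.006 m or distance between ball5 and seat3 below 0.006 m or distance between ball5 and seat4 below 0.006 m or distance between ball5 and seat5 below 0.006 m) and (distance between ball6 and seat0 below 0.006 m or distance between ball6 and seat1 below 0.006 m or distance between ball6 and seat2 below 0.006 m or distance between ball6 and seat3 below 0.006 m or distance between ball6 and seat4 below 0.006 m or distance between ball6 and seat5 below 0.006 m) and x of small in the frame of tray between -0.11 and 0.11 m and y of small in the frame of tray between -0.15 and 0.15 m and height (world z) of each of small, big below 0.04 m and x of big in the frame of tray between -0.11 and 0.11 m and y of big in the frame of tray between -0.15 and 0.15 m and linear speed of each of ball1, ball2, ball3, ball4, ball5, ball6, odd, small, big below 0.03 m/s); the robot touches nothing.
It fails at once if a bystander (socket, funnel, wiper arm) is moved more than 30 mm (distance of any of socket, funnel, wiper_arm from where it was at the start of the episode above 0.03 m).
Of ball1, ball2, ball3, ball4, ball5 only 3 to 5 are there at a start; the rules pass over those that are not, and their reading is None.
At some moment in a run one of ball1, ball2, ball3, ball4, ball5, dish may be knocked a few centimetres aside while the robot is not near it.
It also fails if it takes over 210 s, if anything falls off the work surface, if the arm or the gripper's body presses on something with over 40 N, if the wrist force passes 120 N, or if a joint passes its speed limit or range.

### The arm

A 6-joint arm with a two-finger parallel gripper is mounted at the origin on the work surface. World frame = base frame: x ahead of the robot, y to its left, z up, the work surface at z = 0. Lengths are in m, angles in rad, forces in N, time in s.
With the tool pointing down it reaches from about 0.425 to 0.95 m from the base axis. Payload 3.5 kg.
Tool frame: the origin (TCP) lies on the mounting face of the last link; the fingertips stand 173 mm ahead of it and the grasp point (between the pads) lies 155 mm ahead of it; z points along the fingers, y is the line along which they close (so a half turn about z gives the same grasp; the last joint's range is limited). The gripper opens to 85 mm and grips with 20 to 120 N. Pads are 22 mm wide; open, the fingers measure 114 mm over their backs; the gripper's body (76 mm by 85 mm) begins 54 mm behind the grasp point. The pads swing forward as they close: fully open they stand 13 mm farther back than shut.
Start: joints at [0.987, 0.286, 1.577, -0, 1.279, -0.15], TCP at [0.284, 0.612, 0.405] pointing down, gripper open.
Joint ranges: [-2.77, 2.77], [-0.9, 2.22], [0.21, 2.48], [-1.53, 4.67], [0.24, 2.81], [-2.84, 2.84]. Speed limits (rad/s): [2.79, 2.79, 3.14, 3.14, 3.14, 3.14].

### API

Orientations are given as a unit quaternion [w, x, y, z].
In Python, from workcell import arm gives the robot as it stands.
- The arm moves only by the tool drive_tool, never from a script. Its argument "deltas" is a list of rows, each a list of 3 entries, a list of its own where there are three numbers: the turn, a rotation vector about the tool's x, y, z in rad, then the shift along the tool's x, y, z in mm, then the opening, from 0 (shut) to 1 (fully open). In form: [[[ax, ay, az], [tx, ty, tz], hand], ...]. A call has 1 to 20 rows; each row is the pose to reach, as a shift and turn from the pose commanded when the call began, along the tool's axes at that moment; what a row does not reach only later rows make up. A row lasts 1/8 s, in which the tool goes at most 62.5 mm and 10.7 degrees, less where a joint would pass 70% of its speed; a pose out of reach is approached as far as the arm can. A call with a gripper value outside its range is refused whole. The fingers move at their own pace and stop on an object; "grip_force" is the grip in N (left out, the last holds). Time passes only in rows, so rows that repeat a pose let the fingers close. It gives the time, the measured TCP pose, the force, the opening and the grip force at its end, in the units of the state.
- arm.sense(): the state, without advancing time (a new reading comes with each control period).
- arm.read_camera(name): name is "scene" or "top" or "wrist"; returns (picture, depth): 480x640x3 uint8, red, green, blue; 480x640 float32, m along the optical axis (not along the pixel's ray), 0 where there is no reading.
- arm.camera_params(name): a dict with "intrinsics" (3x3 intrinsics, pixels), "eye" and "attitude" of the camera in the world. Camera axes: x right, y up, looking along -z (the intrinsics and any distortion apply to the point x, -y, -z); pixel columns grow to the right and rows downward; lengths in m; the calibration is good to about 2 mm. A picture is of the moment at which its call begins: read the wrist's pose just before it. camera_params takes no time and is no camera call; for the wrist camera it gives the pose at the moment of the call.
- arm.finish_job(): hands the job in; it is judged then, once.
The state is a dict: "clock": time; "joints": joint angles; "qvel": joint speeds; "joint_efforts": joint torques, N m; "tool_pos": TCP position; "eef_rot": TCP orientation; "contact_force": force on the tool from outside, world axes, zero at the start; "moment": the same for the moment, N m; "grip_width": finger opening in m; "finger_force": force on a finger pad.
Only numpy, scipy, OpenCV 4.12 (cv2) and the standard library are available. Lean on these libraries where they do the work, as an engineer would, in place of code of your own. Each camera call takes 0.05 s, during which the arm holds its last target. There are 200 camera calls.

## Working session

There is one attempt and no reset: what is moved stays moved. The work goes in short steps, Python scripts to look and compute and a tool call to move; the robot and the scene stay as the last step left them, time stands still between calls to the robot, and variables do not carry over. Pictures are saved under pics/ and viewed, at most 14 in all, crops included, and the job is handed in when it is done.

Besides the shell and the picture viewer there is one more tool, called after "Request:" in YAML: its name, and indented under it one key for each argument. drive_tool: Moves the arm, as the interface text tells. Its arguments: {"type":"object","properties":{"deltas":{"type":"array","items":{"type":"array"}},"grip_force":{"type":"number"}},"required":["deltas"]}

```bash
mkdir -p pics; ls
cat > h.py <<'E'
import numpy as np, cv2
from scipy.spatial.transform import Rotation as R
from workcell import arm
def cam(name):
    p=arm.camera_params(name); im,d=arm.read_camera(name); return p,im,d
def rot(q):
    q=np.array(q,float)
    return q if q.shape==(3,3) else R.from_quat([q[1],q[2],q[3],q[0]]).as_matrix()
def world(p,d):
    K=np.array(p['intrinsics']); v,u=np.mgrid[0:480,0:640]
    P=np.stack([(u-K[0,2])/K[0,0]*d,-(v-K[1,2])/K[1,1]*d,-d],-1)
    return P@rot(p['attitude']).T+np.array(p['eye'])
def ray(p,u,v,z):
    K=np.array(p['intrinsics']); r=rot(p['attitude'])@np.array([(u-K[0,2])/K[0,0],-(v-K[1,2])/K[1,1],-1])
    e=np.array(p['eye']); return e+r*(z-e[2])/r[2]
E
python3 - <<'E'
from h import *
print(arm.sense())
for n in['top','scene']:
    p,im,d=cam(n); print(n,p); cv2.imwrite(f'pics/{n}0.png',im[...,::-1]); np.savez(f'{n}0.npz',im=im,d=d)
E
```

```text
pics
{'clock': 0.0, 'joints': array([ 9.87008550e-01,  2.87172851e-01,  1.57817236e+00, -9.01808087e-06,
        1.27859834e+00, -1.49978974e-01]), 'qvel': array([-0.00137001, -0.00079199, -0.00078531, -0.00142432, -0.00082477,
       -0.00119641]), 'joint_efforts': array([ 1.31548088e-03, -4.05969322e+01, -2.92635065e+01, -8.80848052e-05,
        5.53212507e-03,  6.02139778e-06]), 'tool_pos': array([0.28354325, 0.61228148, 0.40334442]), 'eef_rot': array([-4.17614002e-04,  2.15206173e-01,  9.76567930e-01, -1.09877155e-03]), 'contact_force': array([ 0.00774322, -0.9126774 ,  0.5480247 ]), 'moment': array([0.00402546, 0.02730727, 0.0071632 ]), 'finger_force': 0.0, 'grip_width': 0.08553743452045627}
top {'intrinsics': array([[542.2175956 ,   0.        , 319.14069625],
       [  0.        , 542.2175956 , 245.65984915],
       [  0.        ,   0.        ,   1.        ]]), 'eye': array([ 0.36071837, -0.00290474,  1.2609842 ]), 'attitude': array([ 0.70877052,  0.06265079, -0.05057888, -0.7008288 ])}
scene {'intrinsics': array([[616.34151381,   0.        , 318.31006344],
       [  0.        , 616.34151381, 241.96212851],
       [  0.        ,   0.        ,   1.        ]]), 'eye': array([1.20241625, 0.63561898, 0.74769733]), 'attitude': array([0.34766287, 0.18331662, 0.4177078 , 0.81917381])}
```

View pics/top0.png

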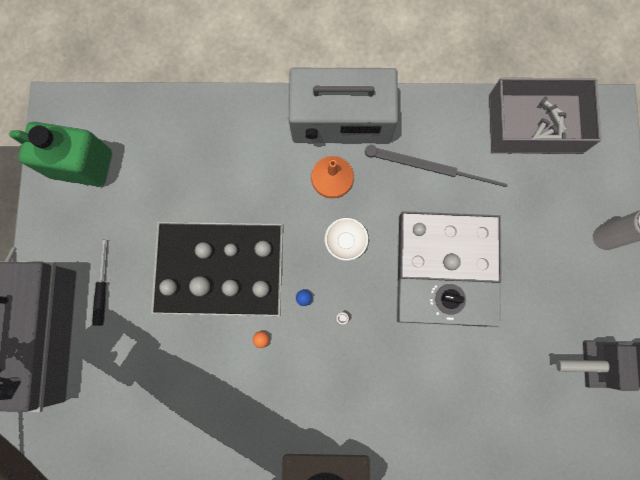

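View pics/scene0.png

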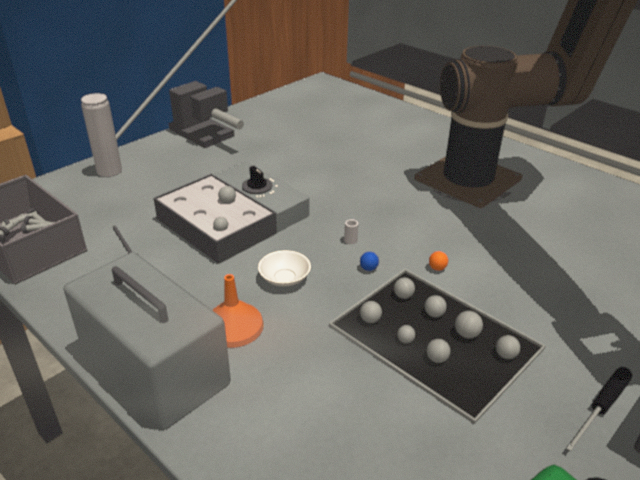

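Top view: tray at left (155–282, 222–315) with seven balls; dish (347,240); deck with the odd ball at (419,229) and a 38 mm ball at (452,261); knob at about (451,299); blue and orange decoys lie outside the tray. Now the measurements.

```bash
cat >> h.py <<'E'
from scipy.optimize import least_squares
def sphere(P,c0,r=None):
    """fit sphere to points; r fixed if given"""
    P=P[np.linalg.norm(P[:,:2]-c0[:2],axis=1)<.03]
    f=lambda q:np.linalg.norm(P-q[:3],axis=1)-(q[3] if r is None else r)
    s=least_squares(f,list(c0)+([.019] if r is None else []),loss='soft_l1',f_scale=.001)
    return s.x
def balls(p,im,d,box,zmin,zmax=.1):
    W=world(p,d); x0,x1,y0,y1=box
    m=((W[...,0]>x0)&(W[...,0]<x1)&(W[...,1]>y0)&(W[...,1]<y1)&(W[...,2]>zmin)&(W[...,2]<zmax)&(d>0)).astype('uint8')
    n,l,st,ce=cv2.connectedComponentsWithStats(m)
    out=[]
    for i in range(1,n):
        if st[i,4]<25: continue
        P=W[l==i]; top=P[:,2].max()
        q=sphere(P,[*P[:,:2].mean(0),top-.019])
        out.append((ce[i].round(1),st[i,4],(q*1000).round(1),round(top*1000,1)))
    return out
E
python3 - <<'E'
from h import *
p=arm.camera_params('top'); f=np.load('top0.npz'); im,d=f['im'],f['d']
W=world(p,d)
def w(u,v): return (W[v,u]*1000).round(0)
for uv in[(160,227),(278,227),(277,311),(165,268),(347,241),(347,260),(310,250),(450,310),(420,310),(485,310),(451,299),(482,248),(406,270),(418,246),(451,247),(490,230)]: print(uv,w(*uv))
a,b=w(165,230),w(275,305)
for o in balls(p,im,d,(.2,.5,.08,.42),.012): print(o)
print('deck')
for o in balls(p,im,d,(.25,.5,-.45,-.15),.058): print(o)
cv2.imwrite('pics/demag0.png',cv2.resize(im[200:335,385:515,::-1],None,fx=4.4,fy=4.4,interpolation=cv2.INTER_CUBIC))
E
```

```text
(160, 227) [605. 398.   4.]
(278, 227) [607. 118.   4.]
(277, 311) [411. 116.  -3.]
(165, 268) [508. 381.   2.]
(347, 241) [575. -45.   5.]
(347, 260) [531. -46.  -3.]
(310, 250) [555.  42.  -4.]
(450, 310) [ 415. -271.   53.]
(420, 310) [ 415. -207.   46.]
(485, 310) [ 416. -349.   52.]
(451, 299) [ 437. -265.   94.]
(482, 248) [ 555. -348.   47.]
(406, 270) [ 503. -177.   47.]
(418, 246) [ 558. -204.   49.]
(451, 247) [ 556. -277.   53.]
(490, 230) [ 596. -366.   52.]
(array([199.5, 285.6]), np.int32(321), array([465. , 292.4,  25.3,  22.3]), np.float64(52.2))
(array([167.9, 286.6]), np.int32(218), array([462.1, 366.1,  21.3,  18.2]), np.float64(46.1))
(array([230.1, 287.3]), np.int32(215), array([462.5, 222.6,  21.4,  18.3]), np.float64(42.4))
(array([260.6, 288.4]), np.int32(212), array([460.7, 152.4,  21.8,  18.2]), np.float64(45.6))
(array([260.8, 339. ]), np.int32(222), array([346.4, 149. ,  19.4,  18.2]), np.float64(41.2))
deck
(array([452. , 298.8]), np.int32(342), array([ 440.4, -272.8,   74.9,   21.3]), np.float64(98.4))
```

View pics/demag0.png

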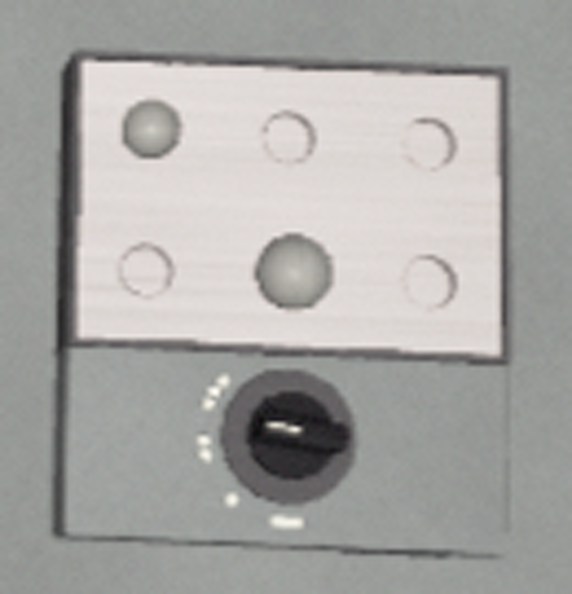

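Crop: the pointer points left and slightly up (near 1.6–1.7 rad). Dimples in the crop are at (289,138), (430,144), (146,270), (429,282); balls sit at (151,129) and (294,272). Next I fit the demag pose and find the upper-row balls, the dish and the camera offsets.

```bash
cat >> h.py <<'E'
def go(x,y,z,th,tag=''):
    """delta for grasp point (mm) at x,y,z tool down, closing line at world angle th (mod pi)"""
    s=arm.sense(); M=rot(s['eef_rot']); g=np.array([x,y,z+155.])
    best=None
    for k in(-1,0,1,2):
        t=th+k*np.pi; ya=np.array([np.cos(t),np.sin(t),0]); za=np.array([0,0,-1.]); T=np.stack([np.cross(ya,za),ya,za],1)
        rv=R.from_matrix(M.T@T).as_rotvec()
        if best is None or np.linalg.norm(rv)<np.linalg.norm(best): best=rv
    print(tag,'turn',best.round(3),'shift',(M.T@(g-np.array(s['tool_pos'])*1000)).round(1),'j6',round(s['joints'][5],2))
E
python3 - <<'E'
from h import *
p=arm.camera_params('top'); f=np.load('top0.npz'); im,d=f['im'],f['d']
c=lambda x,y:((x+.5)/4.4-.5+385,(y+.5)/4.4-.5+200)
pts=[(289,138,50,36,0),(430,144,50,36,-72),(146,270,50,-36,72),(429,282,50,-36,-72),(151,129,57,36,72),(294,272,64,-36,0)]
A=np.array([ray(p,*c(x,y),z/1000)[:2]*1000 for x,y,z,_,_ in pts]); B=np.array([q[3:] for q in pts],float)
fit=lambda q:(np.c_[np.cos(q[2])*B[:,0]-np.sin(q[2])*B[:,1],np.sin(q[2])*B[:,0]+np.cos(q[2])*B[:,1]]+q[:2]-A).ravel()
s=least_squares(fit,[530,-270,0]); x,y,t=s.x; print('demag',s.x,s.fun.round(1))
C,S=np.cos(t),np.sin(t)
print('knob',x-118*C,y-118*S)
for i,(a,b) in enumerate([(36,72),(36,0),(36,-72),(-36,72),(-36,0),(-36,-72)]): print('seat',i,(x+C*a-S*b).round(1),(y+S*a+C*b).round(1))
# knob pointer & mark directions
for n,u,v,z in[('ptr a',265,426,94),('ptr b',300,430,94),('bar tip L',252,430,94),('bar tip R',348,440,94),('2dot',205,448,51),('off',287,522,51)]:
    print(n,(ray(p,*c(u,v),z/1000)*1000).round(1))
# tray balls by brightness
g=im[218:318,150:290].mean(2); m=(g>90).astype('uint8'); n,l,st,ce=cv2.connectedComponentsWithStats(m)
for i in range(1,n):
    if 60<st[i,4]<500:
        r=.019 if 150<st[i,4]<260 else (.015 if st[i,4]<=150 else .023)
        print(st[i],(ray(p,*(ce[i]+[150,218]),.002+r)*1000).round(1))
print('dish',(ray(p,347,240,.005)*1000).round(1))
W=world(p,d); m=(W[...,2]>.018)&(W[...,2]<.04)&(abs(W[...,0]-.575)<.07)&(abs(W[...,1]+.045)<.07); print('dish rim c',((W[m].min(0)+W[m].max(0))/2*1000).round(1),np.ptp(W[m],0))
E
```

```text
demag [ 5.57321792e+02 -2.76141525e+02 -3.50019031e-02] [ 0.3  0.   0.2  0.1  0.1  0.  -0.3 -0.4  0.1  0.1 -0.3  0.1]
knob 439.39406713504826 -272.01214381320676
seat 0 595.8 -205.4
seat 1 593.3 -277.4
seat 2 590.8 -349.4
seat 3 523.9 -202.9
seat 4 521.3 -274.9
seat 5 518.8 -346.8
ptr a [ 441.9 -252.1   94. ]
ptr b [ 440.2 -269.    94. ]
bar tip L [ 439.9 -245.8   94. ]
bar tip R [ 435.6 -292.1   94. ]
2dot [ 433.5 -230.9   51. ]
off [ 397.  -271.1   51. ]
[104  23  16  16 195] [553.5 152.1  21. ]
[ 45  24  16  16 196] [548.6 291.   21. ]
[ 74  26  12  12 120] [551. 228.  17.]
[ 39  59  20  19 294] [464.5 294.9  25. ]
[  9  61  16  16 204] [461.8 368.9  21. ]
[ 72  62  16  16 203] [461.7 224.6  21. ]
[102  63  16  16 198] [460.3 154.4  21. ]
dish [577.8 -45.4   5. ]
dish rim c [577.2 -42.4  27.6] [0.09715527 0.09699791 0.01915144]
```

The demag fit residuals are at most 0.4 mm, and the ball and dish heights and sizes agree. The selector is at about 1.63 rad. There are five 38 mm balls in the tray, at (553,152), (549,291), (462,369), (462,225) and (460,154).

Run:
```python
from h import *
go(480,170,190,.4,'wp'); go(438.5,-271.5,160,-.093,'knob')
```

```text
wp turn [-0.002  0.001  0.737] shift [-364.1 -318.6   59. ] j6 -0.15
knob turn [-2.00e-03  1.00e-03  1.23e+00] shift [-512.1 -736.6   89.9] j6 -0.15
```

Request:
drive_tool:
  deltas:
    - [[0, 0, 0.74], [-364, -319, 59], 0.6]
    - [[0, 0, 0.74], [-364, -319, 59], 0.6]
    - [[0, 0, 0.74], [-364, -319, 59], 0.6]
    - [[0, 0, 0.74], [-364, -319, 59], 0.6]
    - [[0, 0, 0.74], [-364, -319, 59], 0.6]
    - [[0, 0, 0.74], [-364, -319, 59], 0.6]
    - [[0, 0, 0.74], [-364, -319, 59], 0.6]
    - [[0, 0, 1.23], [-512, -737, 90], 0.6]
    - [[0, 0, 1.23], [-512, -737, 90], 0.6]
    - [[0, 0, 1.23], [-512, -737, 90], 0.6]
    - [[0, 0, 1.23], [-512, -737, 90], 0.6]
    - [[0, 0, 1.23], [-512, -737, 90], 0.6]
    - [[0, 0, 1.23], [-512, -737, 90], 0.6]
    - [[0, 0, 1.23], [-512, -737, 90], 0.6]
    - [[0, 0, 1.23], [-512, -737, 90], 0.6]
    - [[0, 0, 1.23], [-512, -737, 90], 0.6]
    - [[0, 0, 1.23], [-512, -737, 90], 0.6]
  grip_force: 40

```text
clock: 2.22
tool_pos: [0.4382, -0.2711, 0.3141]
eef_rot: [-0.001, 0.739, 0.673, 0.0]
contact_force: [0.2, -0.1, -0.5]
grip_width: 0.0512
finger_force: 0.0
```

Run:
```python
from h import *
p,im,d=cam('wrist'); cv2.imwrite('pics/w1.png',im[...,::-1]); np.savez('w1.npz',im=im,d=d,**p); print(p)
s=arm.sense(); print(s['tool_pos'],s['grip_width'],s['contact_force'])
go(438.5,-271.5,87,-.093)
```

```text
{'intrinsics': array([[348.88576462,   0.        , 319.33540479],
       [  0.        , 348.88576462, 243.19165495],
       [  0.        ,   0.        ,   1.        ]]), 'eye': array([ 0.44644023, -0.18905137,  0.28446747]), 'attitude': array([ 0.98575539, -0.16158622,  0.00829986, -0.0459056 ])}
[ 0.43838723 -0.2704732   0.3142713 ] 0.05161828142796501 [-0.63280782 -0.22092834 -0.074446  ]
 turn [-0.001 -0.001  0.001] shift [-1.1  0.3 72.3] j6 -0.66
```

View pics/w1.png

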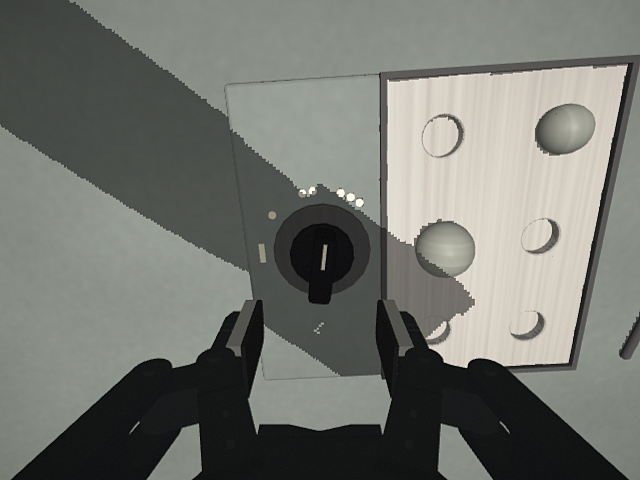

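The wrist picture shows the bar at (320,265), centred between the fingers and slightly skewed. I'll check the map against the wrist camera using dimples (442,135) and (540,235) and ball (445,248).

Run:
```python
from h import *
p=dict(np.load('w1.npz'))
for n,u,v,z in[('seat1?',442,135,50),('odd',566,129,57),('b6',446,249,64),('ptr',325,246,94),('ptr2',322,268,94)]: print(n,(ray(p,u,v,z/1000)*1000).round(1))
W=world(p,p['d']); m=(abs(W[...,0]-.44)<.04)&(abs(W[...,1]+.272)<.04)&(W[...,2]>.088)&(W[...,2]<.1); Q=W[m][:,:2]*1000
print(len(Q),cv2.minAreaRect(Q.astype('float32')))
```

```text
seat1? [ 523.9 -202.    50. ]
odd [ 597.9 -205.2   57. ]
b6 [ 523.3 -274.9   64. ]
ptr [ 443.3 -254.9   94. ]
ptr2 [ 440.3 -268.5   94. ]
1532 ((440.01788330078125, -271.8492126464844), (41.57011413574219, 14.087299346923828), 79.11721801757812)
```

Request:
drive_tool:
  deltas:
    - [[0, 0, 0], [-1, 0, 50], 0.6]
    - [[0, 0, 0], [-1, 0, 50], 0.6]

```text
clock: 2.52
tool_pos: [0.4372, -0.2697, 0.2611]
eef_rot: [-0.005, 0.739, 0.674, -0.0]
contact_force: [-1.2, 0.4, -0.4]
grip_width: 0.0512
finger_force: 0.0
```

Run:
```python
from h import *
go(440,-271.9,87,-.19)
```

```text
turn [-0.008 -0.006  0.099] shift [-2.   3.1 19.1] j6 -0.66
```

Request:
drive_tool:
  deltas:
    - [[0, 0, 0.1], [-2, 3, 19], 0.6]
    - [[0, 0, 0.1], [-2, 3, 19], 0.6]
    - [[0, 0, 0.1], [-2, 3, 19], 0.0]
    - [[0, 0, 0.1], [-2, 3, 19], 0.0]
    - [[0, 0, 0.1], [-2, 3, 19], 0.0]
    - [[0, 0, 0.1], [-2, 3, 19], 0.0]
    - [[0, 0, 0.1], [-2, 3, 19], 0.0]
  grip_force: 30

```text
clock: 3.4
tool_pos: [0.4402, -0.2747, 0.2473]
eef_rot: [-0.003, 0.771, 0.637, -0.002]
contact_force: [-9.6, 2.4, 10.1]
grip_width: 0.0135
finger_force: 31.4
```

Request:
drive_tool:
  deltas:
    - [[0, 0, -0.17], [0, 0, -3], 0.0]
    - [[0, 0, -0.34], [0, 0, -3], 0.0]
    - [[0, 0, -0.51], [0, 0, -3], 0.0]
    - [[0, 0, -0.68], [0, 0, -3], 0.0]
    - [[0, 0, -0.85], [0, 0, -3], 0.0]
    - [[0, 0, -1.02], [0, 0, -3], 0.0]
    - [[0, 0, -1.19], [0, 0, -3], 0.0]
    - [[0, 0, -1.36], [0, 0, -3], 0.0]
    - [[0, 0, -1.53], [0, 0, -3], 0.0]
    - [[0, 0, -1.69], [0, 0, -3], 0.0]
    - [[0, 0, -1.69], [0, 0, -3], 0.0]
    - [[0, 0, -1.69], [0, 0, -3], 0.0]
    - [[0, 0, -1.69], [0, 0, -3], 0.0]

```text
clock: 5.03
tool_pos: [0.4414, -0.2729, 0.2474]
eef_rot: [0.001, 0.037, 0.999, 0.002]
contact_force: [5.9, 5.3, -8.6]
grip_width: 0.0134
finger_force: 30.6
```

Request:
drive_tool:
  deltas:
    - [[0, 0, 0], [0, 0, 0], 0.5]
    - [[0, 0, 0], [0, 0, 0], 0.5]
    - [[0, 0, 0], [0, 0, 0], 0.5]
    - [[0, 0, 0], [0, 0, -60], 0.5]
    - [[0, 0, 0], [0, 0, -90], 0.5]
    - [[0, 0, 0], [0, 0, -100], 0.5]

```text
clock: 5.78
tool_pos: [0.4415, -0.2753, 0.3516]
eef_rot: [0.002, 0.037, 0.999, -0.002]
contact_force: [-0.7, 0.1, -0.8]
grip_width: 0.0426
finger_force: 0.0
```

Run:
```python
from h import *
p,im,d=cam('wrist'); W=world(p,d); m=(abs(W[...,0]-.44)<.04)&(abs(W[...,1]+.272)<.04)&(W[...,2]>.088)&(W[...,2]<.1); Q=W[m][:,:2]*1000
print(len(Q),cv2.minAreaRect(Q.astype('float32')))
go(596,-205.4,160,.8);go(596,-205.4,160,-.035); print(arm.sense()['joints'])
cv2.imwrite('pics/w2.png',im[...,::-1])
```

```text
1132 ((439.2231750488281, -271.79376220703125), (13.553182601928711, 40.84516143798828), 85.8233413696289)
 turn [-0.002  0.004  0.697] shift [-148.8   81.1   36.7] j6 -2.25
 turn [0.    0.005 1.532] shift [-148.8   81.1   36.7] j6 -2.25
[-7.52587963e-01 -5.60419889e-03  2.00367549e+00 -1.21250706e-04
  1.13903591e+00 -2.24933137e+00]
```

View pics/w2.png

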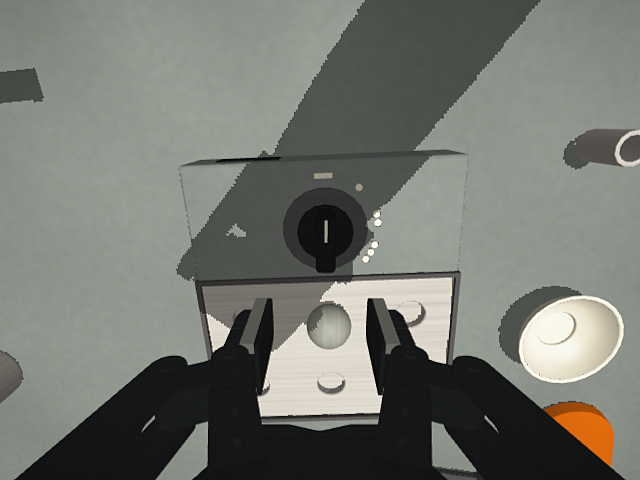

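The pointer now faces the white bar at (323,176), so the selector is off (about 0.04 rad). Next is the odd ball: I move above it and measure the fingertip setback.

Request:
drive_tool:
  deltas:
    - [[0, 0, 0.75], [-149, 81, 45], 0.5]
    - [[0, 0, 0.75], [-149, 81, 45], 0.5]
    - [[0, 0, 0.75], [-149, 81, 45], 0.5]
    - [[0, 0, 0.75], [-149, 81, 45], 0.5]
    - [[0, 0, 0.75], [-149, 81, 45], 0.5]
    - [[0, 0, 0.75], [-149, 81, 45], 0.5]

```text
clock: 6.58
tool_pos: [0.5952, -0.2051, 0.3028]
eef_rot: [-0.001, 0.399, 0.917, 0.0]
contact_force: [-0.7, -0.2, -0.1]
grip_width: 0.0427
finger_force: 0.0
```

Run:
```python
from h import *
p,im,d=cam('wrist'); W=world(p,d)*1000; s=arm.sense(); t=s['tool_pos']*1000
L=(W-t)@rot(s['eef_rot'])
m=(abs(L[...,0])<11)&(abs(L[...,1])<40)&(abs(L[...,1])>15)&(d>0)&(L[...,2]<190)
z=L[...,2][m]; print(np.percentile(z,[50,90,95,98,99.5]), np.histogram(z,bins=range(100,192,6)))
m=(abs(W[...,0]-596)<25)&(abs(W[...,1]+205)<25)&(W[...,2]>55)&(W[...,2]<80); P=W[m]
print(len(P), sphere(P/1000,[.596,-.205,.057],.015)*1000)
go(596,-205.4,68,.72)
```

```text
[135.38109987 159.19779162 163.21788953 166.21256718 169.70280708] (array([   1,    3, 1373,  700,  366, 1066,  780,  785,  701,  658,  484,
        160,    0,    0,    0]), array([100, 106, 112, 118, 124, 130, 136, 142, 148, 154, 160, 166, 172,
       178, 184, 190]))
1600 [ 596.34482577 -205.24526444   57.94294284]
 turn [-0.    -0.001  0.028] shift [-0.7  0.6 80.3] j6 -1.24
```

Request:
drive_tool:
  deltas:
    - [[0, 0, 0.03], [-1, 1, 50], 0.5]
    - [[0, 0, 0.03], [-1, 1, 81], 0.5]
    - [[0, 0, 0.03], [-1, 1, 81], 0.5]
    - [[0, 0, 0.03], [-1, 1, 81], 0.0]
    - [[0, 0, 0.03], [-1, 1, 81], 0.0]
    - [[0, 0, 0.03], [-1, 1, 81], 0.0]
    - [[0, 0, 0.03], [-1, 1, 81], 0.0]
    - [[0, 0, 0.03], [-1, 1, 60], 0.0]
    - [[0, 0, 0.03], [-1, 1, 0], 0.0]
    - [[0, 0, 0.03], [-1, 1, -20], 0.0]
    - [[0, 0, 0.03], [-1, 1, -20], 0.0]
  grip_force: 40

```text
clock: 8.0
tool_pos: [0.5977, -0.2048, 0.3262]
eef_rot: [0.002, 0.414, 0.91, 0.0]
contact_force: [-0.7, 0.2, -0.6]
grip_width: 0.0275
finger_force: 39.8
```

```bash
cat >> h.py <<'E'
def dish(p,d):
    W=world(p,d); m=(W[...,2]>.02)&(W[...,2]<.036)&(abs(W[...,0]-.575)<.12)&(abs(W[...,1]+.04)<.11)&(d>0)
    m=cv2.morphologyEx(m.astype('uint8'),cv2.MORPH_CLOSE,np.ones((3,3))); n,l,st,ce=cv2.connectedComponentsWithStats(m)
    for i in range(1,n):
        if st[i,4]>40: Q=W[l==i][:,:2]*1000; print('dish?',st[i],cv2.minEnclosingCircle(Q.astype('float32')))
E
python3 - <<'E'
from h import *
s=arm.sense(); print(s['grip_width'],s['finger_force'],s['tool_pos'])
p,im,d=cam('top'); dish(p,d)
go(577.5,-44,90,.5)
E
```

```text
0.02751253863091535 39.78880763053894 [ 0.59771182 -0.20480066  0.32623756]
dish? [321 189  23   7  77] ((528.66015625, -6.9036126136779785), 167.98948669433594)
dish? [325 218  43  42 554] ((577.3538818359375, -42.829132080078125), 49.58111572265625)
 turn [0.001 0.    0.217] shift [133.9  90.8  78.7] j6 -1.21
```

Request:
drive_tool:
  deltas:
    - [[0, 0, 0.2], [134, 91, 0], 0.0]
    - [[0, 0, 0.2], [134, 91, 30], 0.0]
    - [[0, 0, 0.2], [134, 91, 79], 0.0]
    - [[0, 0, 0.2], [134, 91, 79], 0.0]
    - [[0, 0, 0.2], [134, 91, 79], 0.0]
    - [[0, 0, 0.2], [134, 91, 110], 0.0]
    - [[0, 0, 0.2], [134, 91, 130], 0.0]
    - [[0, 0, 0.2], [134, 91, 130], 0.0]
    - [[0, 0, 0.2], [134, 91, 130], 0.0]

```text
clock: 9.18
tool_pos: [0.5783, -0.0448, 0.1948]
eef_rot: [0.001, 0.503, 0.864, 0.0]
contact_force: [-0.9, -0.2, -2.0]
grip_width: 0.0272
finger_force: 39.8
```

Run:
```python
from h import *
s=arm.sense(); print(s['grip_width'],s['finger_force'],s['tool_pos'],s['contact_force'])
p,im,d=cam('wrist'); cv2.imwrite('pics/w3.png',im[...,::-1]); go(577.4,-43,40,.52)
```

```text
0.027203393218814906 39.84254837036133 [ 0.57834559 -0.04481528  0.1947618 ] [-0.94901428 -0.19390478 -1.9787173 ]
 turn [ 0.002  0.002 -0.003] shift [ 2.  -0.1  0.1] j6 -0.77
```

View pics/w3.png

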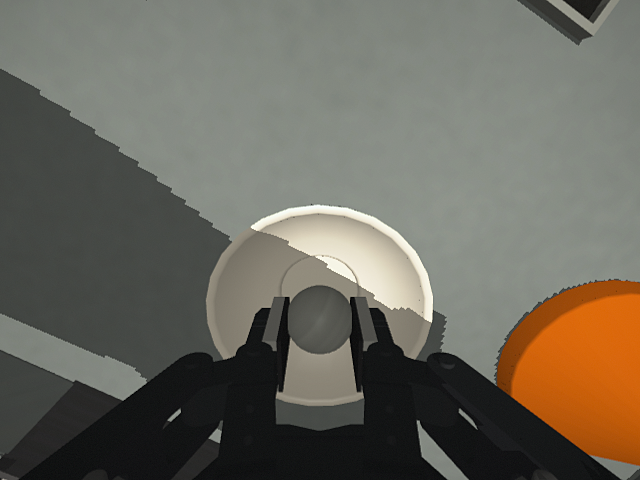

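The wrist picture shows the ball between the pads at (320,320), over the dish floor. I lower slightly and release.

Request:
drive_tool:
  deltas:
    - [[0, 0, 0], [2, 0, 4], 0.0]
    - [[0, 0, 0], [2, 0, 4], 0.2]
    - [[0, 0, 0], [2, 0, 4], 0.45]
    - [[0, 0, 0], [2, 0, 4], 0.45]
    - [[0, 0, 0], [2, 0, 4], 0.45]
    - [[0, 0, 0], [2, 0, -40], 0.45]
    - [[0, 0, 0], [2, 0, -100], 0.45]
    - [[0, 0, 0], [2, 0, -110], 0.45]

```text
clock: 10.22
tool_pos: [0.5783, -0.0428, 0.3096]
eef_rot: [0.005, 0.503, 0.864, 0.001]
contact_force: [-0.1, 0.3, 0.7]
grip_width: 0.0385
finger_force: 0.0
```

```bash
cat >> h.py <<'E'
def trayballs(p,im):
    g=im[218:318,150:290].mean(2); m=(g>90).astype('uint8'); n,l,st,ce=cv2.connectedComponentsWithStats(m)
    for i in range(1,n):
        if 60<st[i,4]<500:
            r=.019 if 150<st[i,4]<260 else (.015 if st[i,4]<=150 else .023)
            print(st[i,4],st[i,2:4],(ray(p,*(ce[i]+[150,218]),.002+r)*1000).round(1))
E
python3 - <<'E'
from h import *
p,im,d=cam('top'); dish(p,d); trayballs(p,im); cv2.imwrite('pics/t3.png',cv2.resize(im[200:340,150:520,::-1],None,fx=2.1,fy=2.1))
go(553.5,152,100,.75); go(460,154,100,.75); go(553.5,152,29,.75)
E
```

```text
202 [17 16] [553.6 152.   21. ]
202 [16 16] [548.5 290.7  21. ]
127 [13 12] [550.8 227.4  17. ]
308 [20 19] [464.4 294.4  25. ]
212 [17 16] [461.8 368.4  21. ]
209 [16 16] [461.7 224.4  21. ]
207 [16 16] [460.3 154.4  21. ]
 turn [ 0.005  0.006 -0.233] shift [181.6  74.7  52.9] j6 -0.77
 turn [ 0.005  0.006 -0.233] shift [229.6  -5.6  52.2] j6 -0.77
 turn [ 0.005  0.006 -0.233] shift [182.   74.3 123.9] j6 -0.77
```

View pics/t3.png

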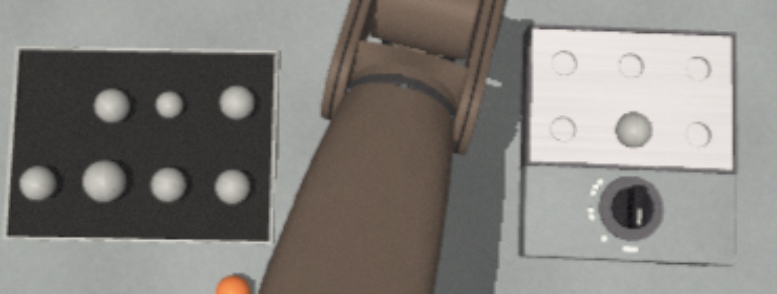

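The tray is unchanged, the knob is off and the odd ball has left the deck. Picking the first 38 mm ball.

Request:
drive_tool:
  deltas:
    - [[0.005, 0.006, -0.23], [182, 75, 40], 0.62]
    - [[0.005, 0.006, -0.23], [182, 75, 40], 0.62]
    - [[0.005, 0.006, -0.23], [182, 75, 40], 0.62]
    - [[0.005, 0.006, -0.23], [182, 75, 60], 0.62]
    - [[0.005, 0.006, -0.23], [182, 75, 100], 0.62]
    - [[0.005, 0.006, -0.23], [182, 74, 124], 0.62]
    - [[0.005, 0.006, -0.23], [182, 74, 124], 0.62]
    - [[0.005, 0.006, -0.23], [182, 74, 124], 0.0]
    - [[0.005, 0.006, -0.23], [182, 74, 124], 0.0]
    - [[0.005, 0.006, -0.23], [182, 74, 124], 0.0]
    - [[0.005, 0.006, -0.23], [182, 74, 124], 0.0]
    - [[0.005, 0.006, -0.23], [182, 74, 90], 0.0]
    - [[0.005, 0.006, -0.23], [182, 74, 30], 0.0]
    - [[0.005, 0.006, -0.23], [182, 74, -30], 0.0]
    - [[0.005, 0.006, -0.23], [182, 74, -30], 0.0]

```text
clock: 12.15
tool_pos: [0.5528, 0.1526, 0.3411]
eef_rot: [0.002, 0.4, 0.916, 0.003]
contact_force: [0.7, -0.1, -2.0]
grip_width: 0.0361
finger_force: 40.8
```

Run:
```python
from h import *
s=arm.sense(); print(s['grip_width'],s['tool_pos'])
p,im,d=cam('wrist'); W=world(p,d)*1000; L=(W-s['tool_pos']*1000)@rot(s['eef_rot'])
m=(abs(L[...,0])<20)&(abs(L[...,1])<17)&(L[...,2]>135)&(L[...,2]<190)&(d>0); P=L[m]
q=sphere(P/1000,[0,0,.16],.019)*1000; print(len(P),'ball in tool',q)
p,im,d=cam('top'); dish(p,d)
go(591.5,-349.4,110,.75)
```

```text
0.036109661780345186 [0.55284996 0.15257916 0.34105082]
6296 ball in tool [ -3.95095898   0.21125773 158.29046051]
dish? [324 189  19   6  78] ((693.4879760742188, -11.417089462280273), 21.29193115234375)
dish? [325 218  43  42 529] ((493.3913879394531, -28.30972671508789), 135.08355712890625)
dish? [340 234  13  12 125] ((576.4022216796875, -42.13810348510742), 14.683494567871094)
 turn [-0.004 -0.006 -0.003] shift [-396.2 -310.8   67.8] j6 -0.66
```

Request:
drive_tool:
  deltas:
    - [[0, 0, 0], [-394, -311, 0], 0.0]
    - [[0, 0, 0], [-394, -311, 0], 0.0]
    - [[0, 0, 0], [-394, -311, 0], 0.0]
    - [[0, 0, 0], [-394, -311, 0], 0.0]
    - [[0, 0, 0], [-394, -311, 0], 0.0]
    - [[0, 0, 0], [-394, -311, 0], 0.0]
    - [[0, 0, 0], [-394, -311, 20], 0.0]
    - [[0, 0, 0], [-394, -311, 50], 0.0]
    - [[-0.004, -0.006, 0], [-394, -311, 68], 0.0]
    - [[-0.004, -0.006, 0], [-394, -311, 80], 0.0]
    - [[-0.004, -0.006, 0], [-394, -311, 95], 0.0]
    - [[-0.004, -0.006, 0], [-394, -311, 106], 0.0]
    - [[-0.004, -0.006, 0], [-394, -311, 106], 0.0]

```text
clock: 13.88
tool_pos: [0.5898, -0.3467, 0.2256]
eef_rot: [-0.001, 0.4, 0.917, 0.0]
contact_force: [-0.4, -0.1, -2.0]
grip_width: 0.0358
finger_force: 40.8
```

Run:
```python
from h import *
go(591.8,-349.4,72,.75); s=arm.sense(); print(s['contact_force'],s['grip_width'])
p,im,d=cam('wrist'); cv2.imwrite('pics/w4.png',im[200:440,160:480,::-1].repeat(2,0).repeat(2,1))
W=world(p,d)*1000; m=(abs(W[...,0]-592)<22)&(abs(W[...,1]+349)<22)&(W[...,2]>55)&(W[...,2]<90); print(sphere(W[m]/1000,[.592,-.349,.066],.019)*1000)
```

```text
turn [-0.001 -0.002 -0.002] shift [-3.3 -0.3 -1.4] j6 -1.43
[-0.4040378  -0.14559563 -1.99592011] 0.035824715139987015
[ 592.2612206  -349.19820032   67.40403659]
```

View pics/w4.png

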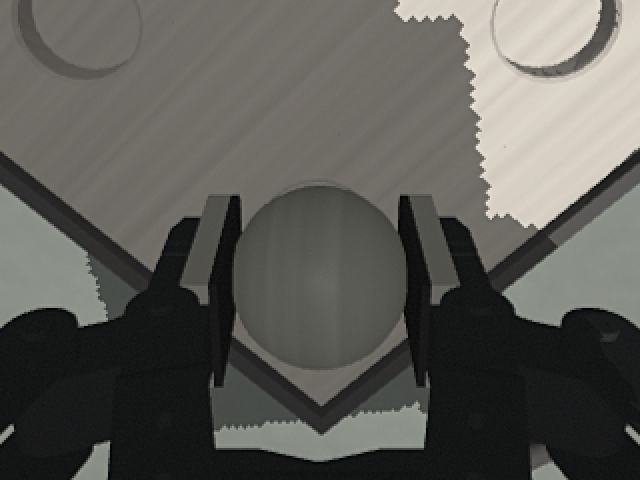

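The ball is directly over its dimple according to the sphere fit. I lower 3 mm and release.

Request:
drive_tool:
  deltas:
    - [[0, 0, 0], [0, 0, 3], 0.0]
    - [[0, 0, 0], [0, 0, 3], 0.0]
    - [[0, 0, 0], [0, 0, 3], 0.5]
    - [[0, 0, 0], [0, 0, 3], 0.5]
    - [[0, 0, 0], [0, 0, 3], 0.5]
    - [[0, 0, 0], [0, 0, -30], 0.5]
    - [[0, 0, 0], [0, 0, -90], 0.5]
    - [[0, 0, 0], [0, 0, -110], 0.5]

```text
clock: 14.92
tool_pos: [0.5907, -0.3485, 0.3422]
eef_rot: [0.004, 0.4, 0.916, -0.001]
contact_force: [0.0, 0.0, 0.4]
grip_width: 0.0426
finger_force: 0.0
```

```bash
cat >> h.py <<'E'
def at(c,r,name='wrist'):
    p,im,d=cam(name); W=world(p,d); c=np.array(c)/1000; r/=1000
    m=(np.hypot(W[...,0]-c[0],W[...,1]-c[1])<r+.006)&(W[...,2]>c[2]-r*.5)&(W[...,2]<c[2]+r+.015)&(d>0)
    q=sphere(W[m],c,r)*1000; e=np.linalg.norm(W[m]-q/1000,axis=1)-r
    print('at',c*1000,'n',m.sum(),'fit',q.round(1),'resid mm',np.median(abs(e))*1000)
def held(name='wrist'):
    s=arm.sense(); p,im,d=cam(name); W=world(p,d)*1000; L=(W-s['tool_pos']*1000)@rot(s['eef_rot'])
    m=(abs(L[...,0])<20)&(abs(L[...,1])<17)&(L[...,2]>135)&(L[...,2]<190)&(d>0)
    q=sphere(L[m]/1000,[0,0,.16],.019)*1000; print('width',s['grip_width'].round(4),'held',q.round(1),m.sum(),'z',s['tool_pos'][2])
    return q
E
python3 - <<'E'
from h import *
at([591.8,-349.4,64],19)
p,im,d=cam('top'); trayballs(p,im)
go(500,0,180,.75,'wp')
go(460.3,154.4,29,.75)
E
```

```text
at [ 591.8 -349.4   64. ] n 2008 fit [ 591.6 -349.1   64.3] resid mm 0.28420554529674097
202 [16 16] [548.5 290.7  21. ]
127 [13 12] [550.8 227.4  17. ]
309 [20 19] [464.3 294.4  25. ]
211 [17 16] [461.8 368.5  21. ]
210 [16 16] [461.7 224.4  21. ]
209 [17 16] [460.3 154.2  21. ]
wp turn [ 0.001  0.007 -0.003] shift [317.1 170.3   3.7] j6 -1.43
 turn [ 0.001  0.007 -0.003] shift [458.4 246.  153.8] j6 -1.43
```

Request:
drive_tool:
  deltas:
    - [[0, 0.007, 0], [458, 246, 20], 0.62]
    - [[0, 0.007, 0], [458, 246, 20], 0.62]
    - [[0, 0.007, 0], [458, 246, 20], 0.62]
    - [[0, 0.007, 0], [458, 246, 20], 0.62]
    - [[0, 0.007, 0], [458, 246, 20], 0.62]
    - [[0, 0.007, 0], [458, 246, 20], 0.62]
    - [[0, 0.007, 0], [458, 246, 40], 0.62]
    - [[0, 0.007, 0], [458, 246, 60], 0.62]
    - [[0, 0.007, 0], [458, 246, 80], 0.62]
    - [[0, 0.007, 0], [458, 246, 125], 0.62]
    - [[0, 0.007, 0], [458, 246, 154], 0.62]
    - [[0, 0.007, 0], [458, 246, 154], 0.62]
    - [[0, 0.007, 0], [458, 246, 154], 0.0]
    - [[0, 0.007, 0], [458, 246, 154], 0.0]
    - [[0, 0.007, 0], [458, 246, 154], 0.0]
    - [[0, 0.007, 0], [458, 246, 154], 0.0]
    - [[0, 0.007, 0], [458, 246, 110], 0.0]
    - [[0, 0.007, 0], [458, 246, 50], 0.0]
    - [[0, 0.007, 0], [458, 246, 0], 0.0]
    - [[0, 0.007, 0], [458, 246, 0], 0.0]

```text
clock: 17.52
tool_pos: [0.4605, 0.1555, 0.3423]
eef_rot: [0.002, 0.4, 0.916, 0.004]
contact_force: [0.1, 0.1, -2.4]
grip_width: 0.0358
finger_force: 41.0
```

```bash
cat >> h.py <<'E'
def place(x,y,z=66.5,th=.75):
    """delta putting the held ball's centre at x,y,z"""
    q=held(); t=th
    ya=np.array([np.cos(t),np.sin(t),0]); za=np.array([0,0,-1.]); T=np.stack([np.cross(ya,za),ya,za],1)
    g=np.array([x,y,z])-T@q; go(g[0],g[1],g[2]-155,th,'place')
E
python3 - <<'E'
from h import *
place(519.6,-346.8)
E
```

```text
Traceback (most recent call last):
  File "h.py", line 66, in place
    q=held(); t=th
  File "h.py", line 62, in held
    q=sphere(L[m]/1000,[0,0,.16],.019)*1000; print('width',s['grip_width'].round(4),'held',q.round(1),m.sum(),'z',s['tool_pos'][2])
                                                           ^^^^^^^^^^^^^^^^^^^^^
AttributeError: 'float' object has no attribute 'round'
```

```bash
sed -i "s/s\['grip_width'\].round(4)/s['grip_width']/" h.py
python3 - <<'E'
from h import *
place(519.6,-346.8)
E
```

```text
width 0.03544907094776126 held [ -4.    0.2 161. ] 6062 z 0.33892653073144896
place turn [-0.    -0.007 -0.003] shift [-406.5 -296.7  106.1] j6 -0.63
```

Request:
drive_tool:
  deltas:
    - [[0, -0.007, 0], [-406, -297, 10], 0.0]
    - [[0, -0.007, 0], [-406, -297, 10], 0.0]
    - [[0, -0.007, 0], [-406, -297, 10], 0.0]
    - [[0, -0.007, 0], [-406, -297, 10], 0.0]
    - [[0, -0.007, 0], [-406, -297, 10], 0.0]
    - [[0, -0.007, 0], [-406, -297, 10], 0.0]
    - [[0, -0.007, 0], [-406, -297, 10], 0.0]
    - [[0, -0.007, 0], [-406, -297, 20], 0.0]
    - [[0, -0.007, 0], [-406, -297, 60], 0.0]
    - [[0, -0.007, 0], [-406, -297, 85], 0.0]
    - [[0, -0.007, 0], [-406, -297, 100], 0.0]
    - [[0, -0.007, 0], [-406, -297, 104], 0.0]
    - [[0, -0.007, 0], [-406, -297, 104], 0.0]

```text
clock: 19.25
tool_pos: [0.5167, -0.3436, 0.2298]
eef_rot: [-0.0, 0.4, 0.916, -0.0]
contact_force: [-0.1, -0.3, -2.5]
grip_width: 0.0355
finger_force: 41.1
```

Run:
```python
from h import *
at([519.6,-346.8,66],19); place(519.6,-346.8)
```

```text
at [ 519.6 -346.8   66. ] n 8481 fit [ 519.3 -346.2   69.3] resid mm 0.590207894674729
width 0.03596651441917081 held [ -2.1   0.2 162.4] 8151 z 0.23044476457223814
place turn [-0.     0.001 -0.003] shift [-1.9 -0.2  1.9] j6 -1.5
```

Request:
drive_tool:
  deltas:
    - [[0, 0, 0], [-1, 0, 3], 0.0]
    - [[0, 0, 0], [-1, 0, 4], 0.0]
    - [[0, 0, 0], [-1, 0, 4], 0.5]
    - [[0, 0, 0], [-1, 0, 4], 0.5]
    - [[0, 0, 0], [-1, 0, 4], 0.5]
    - [[0, 0, 0], [-1, 0, -30], 0.5]
    - [[0, 0, 0], [-1, 0, -90], 0.5]
    - [[0, 0, 0], [-1, 0, -110], 0.5]

```text
clock: 20.35
tool_pos: [0.5181, -0.3453, 0.345]
eef_rot: [0.004, 0.4, 0.916, -0.001]
contact_force: [-0.9, -0.4, 0.3]
grip_width: 0.0428
finger_force: 0.0
```

Run:
```python
from h import *
at([519.6,-346.8,64],19)
p,im,d=cam('top'); trayballs(p,im)
go(461.8,224.5,29,.75)
```

```text
at [ 519.6 -346.8   64. ] n 1958 fit [ 519.6 -346.8   64.4] resid mm 0.2879326358147128
202 [16 16] [548.5 290.7  21. ]
127 [13 12] [550.8 227.4  17. ]
309 [20 19] [464.3 294.4  25. ]
210 [17 16] [461.8 368.6  21. ]
209 [16 16] [461.7 224.4  21. ]
 turn [ 0.     0.006 -0.003] shift [457.  345.8 156.6] j6 -1.5
```

Request:
drive_tool:
  deltas:
    - [[0, 0.006, 0], [457, 346, 20], 0.62]
    - [[0, 0.006, 0], [457, 346, 20], 0.62]
    - [[0, 0.006, 0], [457, 346, 20], 0.62]
    - [[0, 0.006, 0], [457, 346, 20], 0.62]
    - [[0, 0.006, 0], [457, 346, 20], 0.62]
    - [[0, 0.006, 0], [457, 346, 20], 0.62]
    - [[0, 0.006, 0], [457, 346, 20], 0.62]
    - [[0, 0.006, 0], [457, 346, 40], 0.62]
    - [[0, 0.006, 0], [457, 346, 60], 0.62]
    - [[0, 0.006, 0], [457, 346, 80], 0.62]
    - [[0, 0.006, 0], [457, 346, 125], 0.62]
    - [[0, 0.006, 0], [457, 346, 157], 0.62]
    - [[0, 0.006, 0], [457, 346, 157], 0.62]
    - [[0, 0.006, 0], [457, 346, 157], 0.0]
    - [[0, 0.006, 0], [457, 346, 157], 0.0]
    - [[0, 0.006, 0], [457, 346, 157], 0.0]
    - [[0, 0.006, 0], [457, 346, 157], 0.0]
    - [[0, 0.006, 0], [457, 346, 110], 0.0]
    - [[0, 0.006, 0], [457, 346, 50], 0.0]
    - [[0, 0.006, 0], [457, 346, 5], 0.0]

```text
clock: 22.95
tool_pos: [0.4607, 0.2258, 0.3377]
eef_rot: [-0.002, 0.4, 0.916, 0.002]
contact_force: [1.7, 0.5, -2.0]
grip_width: 0.0359
finger_force: 41.0
```

Run:
```python
from h import *
place(594.3,-277.2)
p,im,d=cam('top'); trayballs(p,im); dish(p,d)
```

```text
width 0.03587424437807573 held [ -4.1   0.2 161.1] 6066 z 0.3376713113044033
place turn [ 0.012 -0.    -0.003] shift [-455.1 -247.1  113.9] j6 -0.49
205 [15 76] [472.5 261.8  21. ]
116 [12 12] [551.5 228.2  17. ]
255 [31 14] [404.7 366.8  21. ]
dish? [321 188  23   6  68] ((694.213134765625, -9.01006031036377), 25.90199089050293)
dish? [325 218  43  42 542] ((577.5368041992188, -43.02961730957031), 49.479339599609375)
dish? [340 234  13  12 125] ((474.592041015625, -24.92917251586914), 115.98408508300781)
```

Request:
drive_tool:
  deltas:
    - [[0, 0, 0], [-456, -247, 0], 0.0]
    - [[0, 0, 0], [-456, -247, 0], 0.0]
    - [[0, 0, 0], [-456, -247, 0], 0.0]
    - [[0, 0, 0], [-456, -247, 0], 0.0]
    - [[0, 0, 0], [-456, -247, 0], 0.0]
    - [[0, 0, 0], [-456, -247, 0], 0.0]
    - [[0, 0, 0], [-456, -247, 0], 0.0]
    - [[0, 0, 0], [-456, -247, 0], 0.0]
    - [[0, 0, 0], [-456, -247, 40], 0.0]
    - [[0, 0, 0], [-456, -247, 80], 0.0]
    - [[0, 0, 0], [-456, -247, 95], 0.0]
    - [[0, 0, 0], [-456, -247, 100], 0.0]
    - [[0, 0, 0], [-456, -247, 100], 0.0]
    - [[0, 0, 0], [-456, -247, 100], 0.0]

```text
clock: 24.8
tool_pos: [0.5895, -0.2762, 0.2341]
eef_rot: [-0.001, 0.4, 0.916, 0.001]
contact_force: [-0.4, -0.6, -2.0]
grip_width: 0.0362
finger_force: 41.0
```

Run:
```python
from h import *
place(594.3,-277.2); at([594.3,-277.2,68],19)
```

```text
width 0.03618487853020306 held [-2.400e+00  1.000e-01  1.625e+02] 8077 z 0.23408507955460028
place turn [ 0.001 -0.003 -0.003] shift [-1.7  2.8  5. ] j6 -1.34
at [ 594.3 -277.2   68. ] n 8327 fit [ 592.3 -278.2   73.3] resid mm 0.6203170555451332
```

Request:
drive_tool:
  deltas:
    - [[0, 0, 0], [-1, 2, 4], 0.0]
    - [[0, 0, 0], [-1, 2, 7], 0.0]
    - [[0, 0, 0], [-1, 2, 7], 0.0]
    - [[0, 0, 0], [-1, 2, 7], 0.5]
    - [[0, 0, 0], [-1, 2, 7], 0.5]
    - [[0, 0, 0], [-1, 2, 7], 0.5]
    - [[0, 0, 0], [-1, 2, -30], 0.5]
    - [[0, 0, 0], [-1, 2, -90], 0.5]
    - [[0, 0, 0], [-1, 2, -106], 0.5]
    - [[0, 0, 0], [-1, 2, -106], 0.5]

```text
clock: 26.15
tool_pos: [0.5916, -0.2761, 0.3396]
eef_rot: [-0.001, 0.4, 0.916, 0.001]
contact_force: [-0.1, 0.8, 0.3]
grip_width: 0.0427
finger_force: 0.0
```

Run:
```python
from h import *
at([594.3,-277.2,64],19)
p,im,d=cam('top'); trayballs(p,im); dish(p,d)
go(548.5,290.7,29,.75)
```

```text
at [ 594.3 -277.2   64. ] n 2026 fit [ 594.  -277.2   64.4] resid mm 0.2856475179798569
202 [16 16] [548.5 290.7  21. ]
127 [13 12] [550.8 227.4  17. ]
309 [20 19] [464.3 294.4  25. ]
211 [17 16] [461.8 368.5  21. ]
dish? [322 189  22   6  77] ((692.564208984375, -10.227364540100098), 24.71269416809082)
dish? [325 218  43  42 529] ((493.1731262207031, -28.267932891845703), 134.861328125)
dish? [340 234  13  12 126] ((474.6758728027344, -26.100723266601562), 116.29439544677734)
 turn [-0.001 -0.01  -0.003] shift [442.8 353.9 155.8] j6 -1.34
```

Request:
drive_tool:
  deltas:
    - [[0, 0, 0], [443, 354, 10], 0.62]
    - [[0, 0, 0], [443, 354, 10], 0.62]
    - [[0, 0, 0], [443, 354, 10], 0.62]
    - [[0, 0, 0], [443, 354, 10], 0.62]
    - [[0, 0, 0], [443, 354, 10], 0.62]
    - [[0, 0, 0], [443, 354, 10], 0.62]
    - [[0, 0, 0], [443, 354, 20], 0.62]
    - [[0, 0, 0], [443, 354, 40], 0.62]
    - [[0, 0, 0], [443, 354, 60], 0.62]
    - [[0, 0, 0], [443, 354, 80], 0.62]
    - [[0, 0, 0], [443, 354, 80], 0.62]
    - [[0, 0, 0], [443, 354, 90], 0.62]

```text
clock: 27.75
tool_pos: [0.5502, 0.2895, 0.2507]
eef_rot: [-0.003, 0.401, 0.916, 0.001]
contact_force: [0.3, 0.3, 0.8]
grip_width: 0.0529
finger_force: 0.0
```

Run:
```python
from h import *
at([548.5,290.7,21],19); go(548.5,290.7,29,.75)
```

```text
at [548.5 290.7  21. ] n 2973 fit [549.1 289.8  21.8] resid mm 0.2754843812490457
 turn [-0.001 -0.007 -0.004] shift [ 1.7  0.3 65.4] j6 -0.43
```

Request:
drive_tool:
  deltas:
    - [[0, 0, 0], [1, 0, 45], 0.62]
    - [[0, 0, 0], [1, 0, 66], 0.62]
    - [[0, 0, 0], [1, 0, 66], 0.62]
    - [[0, 0, 0], [1, 0, 66], 0.0]
    - [[0, 0, 0], [1, 0, 66], 0.0]
    - [[0, 0, 0], [1, 0, 66], 0.0]
    - [[0, 0, 0], [1, 0, 66], 0.0]
    - [[0, 0, 0], [1, 0, 20], 0.0]
    - [[0, 0, 0], [1, 0, -40], 0.0]
    - [[0, 0, 0], [1, 0, -88], 0.0]
    - [[0, 0, 0], [1, 0, -88], 0.0]
    - [[0, 0, 0], [1, 0, -88], 0.0]

```text
clock: 29.3
tool_pos: [0.5487, 0.2902, 0.3368]
eef_rot: [-0.004, 0.4, 0.916, 0.0]
contact_force: [-0.6, -0.4, -2.4]
grip_width: 0.0353
finger_force: 40.9
```

Run:
```python
from h import *
place(524.7,-202.8)
```

```text
width 0.0353129378277224 held [ -1.5   0.2 164.6] 5825 z 0.3367944041044361
place turn [-0.005 -0.009 -0.003] shift [-344.9 -352.1  103.4] j6 -0.43
```

Request:
drive_tool:
  deltas:
    - [[0, 0, 0], [-345, -352, 0], 0.0]
    - [[0, 0, 0], [-345, -352, 0], 0.0]
    - [[0, 0, 0], [-345, -352, 0], 0.0]
    - [[0, 0, 0], [-345, -352, 0], 0.0]
    - [[0, 0, 0], [-345, -352, 0], 0.0]
    - [[0, 0, 0], [-345, -352, 0], 0.0]
    - [[0, 0, 0], [-345, -352, 0], 0.0]
    - [[0, 0, 0], [-345, -352, 20], 0.0]
    - [[0, 0, 0], [-345, -352, 60], 0.0]
    - [[0, 0, 0], [-345, -352, 85], 0.0]
    - [[0, 0, 0], [-345, -352, 92], 0.0]
    - [[0, 0, 0], [-345, -352, 92], 0.0]
    - [[0, 0, 0], [-345, -352, 92], 0.0]

```text
clock: 30.98
tool_pos: [0.5257, -0.2015, 0.2457]
eef_rot: [-0.002, 0.4, 0.916, 0.001]
contact_force: [-0.5, 0.4, -2.4]
grip_width: 0.0358
finger_force: 41.0
```

Run:
```python
from h import *
place(524.7,-202.8); at([524.7,-202.8,70],19)
```

```text
width 0.03580063019885015 held [ -1.4   0.2 164.7] 5818 z 0.24568157164854837
place turn [ 0.    -0.004 -0.003] shift [ 1.2 -1.8 14.8] j6 -1.3
at [ 524.7 -202.8   70. ] n 7327 fit [ 515.7 -192.5  105.1] resid mm 4.680058446661759
```

Request:
drive_tool:
  deltas:
    - [[0, 0, 0], [1, -2, 9], 0.0]
    - [[0, 0, 0], [1, -2, 13], 0.0]
    - [[0, 0, 0], [1, -2, 13], 0.0]

```text
clock: 31.45
tool_pos: [0.5227, -0.202, 0.231]
eef_rot: [-0.004, 0.4, 0.916, 0.001]
contact_force: [0.5, -0.1, -2.1]
grip_width: 0.0352
finger_force: 41.0
```

Run:
```python
from h import *
place(524.7,-202.8); at([524.7,-202.8,67],19)
p,im,d=cam('wrist'); cv2.imwrite('pics/w5.png',im[...,::-1])
```

```text
width 0.035204643721499396 held [ -0.3   0.2 165.4] 7333 z 0.23099981379549983
place turn [-0.    -0.007 -0.003] shift [-1.5  0.7 -0.6] j6 -1.3
at [ 524.7 -202.8   67. ] n 8491 fit [ 523.3 -202.1   67.5] resid mm 0.7841542402082895
```

View pics/w5.png

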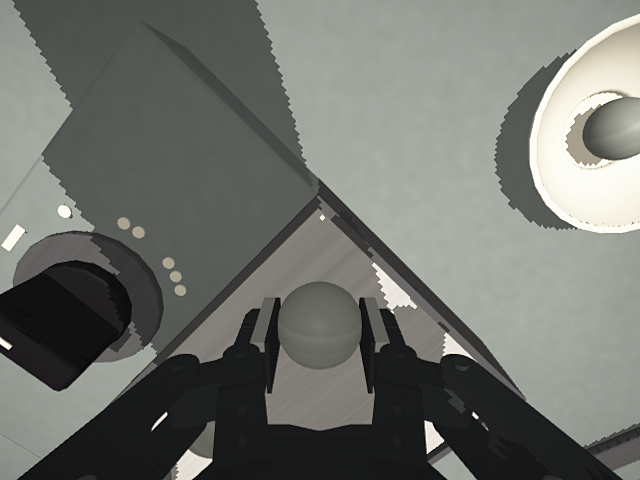

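The ball sits over the near dimple and the odd ball lies in the dish at (620,128). Release.

Request:
drive_tool:
  deltas:
    - [[0, 0, 0], [-1, 1, 2], 0.0]
    - [[0, 0, 0], [-1, 1, 2], 0.0]
    - [[0, 0, 0], [-1, 1, 2], 0.5]
    - [[0, 0, 0], [-1, 1, 2], 0.5]
    - [[0, 0, 0], [-1, 1, 2], 0.5]
    - [[0, 0, 0], [-1, 1, -30], 0.5]
    - [[0, 0, 0], [-1, 1, -90], 0.5]
    - [[0, 0, 0], [-1, 1, -110], 0.5]
    - [[0, 0, 0], [-1, 1, -110], 0.5]

```text
clock: 32.72
tool_pos: [0.5252, -0.2028, 0.3435]
eef_rot: [-0.001, 0.4, 0.916, 0.001]
contact_force: [0.9, 0.4, 0.1]
grip_width: 0.043
finger_force: 0.0
```

Run:
```python
from h import *
at([524.7,-202.8,64],19)
p,im,d=cam('top'); trayballs(p,im)
go(461.8,368.5,29,.75)
```

```text
at [ 524.7 -202.8   64. ] n 1982 fit [ 524.3 -202.9   64.4] resid mm 0.27617867581157357
127 [13 12] [550.8 227.4  17. ]
307 [20 19] [464.3 294.4  25. ]
211 [17 16] [461.8 368.5  21. ]
 turn [-0.001 -0.009 -0.003] shift [459.9 342.1 159.7] j6 -1.3
```

Request:
drive_tool:
  deltas:
    - [[0, 0, 0], [460, 342, 10], 0.62]
    - [[0, 0, 0], [460, 342, 10], 0.62]
    - [[0, 0, 0], [460, 342, 10], 0.62]
    - [[0, 0, 0], [460, 342, 10], 0.62]
    - [[0, 0, 0], [460, 342, 10], 0.62]
    - [[0, 0, 0], [460, 342, 10], 0.62]
    - [[0, 0, 0], [460, 342, 20], 0.62]
    - [[0, 0, 0], [460, 342, 40], 0.62]
    - [[0, 0, 0], [460, 342, 60], 0.62]
    - [[0, 0, 0], [460, 342, 80], 0.62]
    - [[0, 0, 0], [460, 342, 90], 0.62]
    - [[0, 0, 0], [460, 342, 90], 0.62]
    - [[0, 0, 0], [460, 342, 90], 0.62]

```text
clock: 34.45
tool_pos: [0.4635, 0.3668, 0.2552]
eef_rot: [-0.003, 0.401, 0.916, 0.002]
contact_force: [0.0, -0.2, 0.4]
grip_width: 0.0526
finger_force: 0.0
```

Run:
```python
from h import *
at([461.8,368.5,21],19); go(461.9,368,29,.75)
```

```text
at [461.8 368.5  21. ] n 2861 fit [462.3 367.3  21.8] resid mm 0.2794090568441418
 turn [ 0.002 -0.006 -0.005] shift [ 1.6 -0.6 71.7] j6 -0.25
```

Request:
drive_tool:
  deltas:
    - [[0, 0, 0], [1, -1, 45], 0.62]
    - [[0, 0, 0], [1, -1, 71], 0.62]
    - [[0, 0, 0], [1, -1, 71], 0.62]
    - [[0, 0, 0], [1, -1, 71], 0.0]
    - [[0, 0, 0], [1, -1, 71], 0.0]
    - [[0, 0, 0], [1, -1, 71], 0.0]
    - [[0, 0, 0], [1, -1, 71], 0.0]
    - [[0, 0, 0], [1, -1, 20], 0.0]
    - [[0, 0, 0], [1, -1, -40], 0.0]
    - [[0, 0, 0], [1, -1, -82], 0.0]
    - [[0, 0, 0], [1, -1, -82], 0.0]
    - [[0, 0, 0], [1, -1, -82], 0.0]

```text
clock: 36.0
tool_pos: [0.4609, 0.3669, 0.334]
eef_rot: [-0.004, 0.4, 0.916, -0.001]
contact_force: [-0.3, -0.4, -4.1]
grip_width: 0.0356
finger_force: 41.2
```

Run:
```python
from h import *
place(596.5,-205.3)
```

```text
width 0.035625423704755264 held [ -1.7   0.2 163.9] 5853 z 0.3339952301592356
place turn [-0.006 -0.008 -0.003] shift [-511.1 -288.8  100.4] j6 -0.25
```

Request:
drive_tool:
  deltas:
    - [[0, 0, 0], [-511, -289, 0], 0.0]
    - [[0, 0, 0], [-511, -289, 0], 0.0]
    - [[0, 0, 0], [-511, -289, 0], 0.0]
    - [[0, 0, 0], [-511, -289, 0], 0.0]
    - [[0, 0, 0], [-511, -289, 0], 0.0]
    - [[0, 0, 0], [-511, -289, 0], 0.0]
    - [[0, 0, 0], [-511, -289, 0], 0.0]
    - [[0, 0, 0], [-511, -289, 0], 0.0]
    - [[0, 0, 0], [-511, -289, 0], 0.0]
    - [[0, 0, 0], [-511, -289, 40], 0.0]
    - [[0, 0, 0], [-511, -289, 80], 0.0]
    - [[0, 0, 0], [-511, -289, 92], 0.0]
    - [[0, 0, 0], [-511, -289, 92], 0.0]
    - [[0, 0, 0], [-511, -289, 92], 0.0]

```text
clock: 37.8
tool_pos: [0.5973, -0.2033, 0.2429]
eef_rot: [-0.002, 0.4, 0.917, 0.001]
contact_force: [0.4, -0.6, -2.3]
grip_width: 0.0355
finger_force: 41.1
```

Run:
```python
from h import *
place(596.5,-205.3); at([596.5,-205.3,72],19)
```

```text
width 0.03551309759614118 held [ -1.6   0.2 164. ] 5854 z 0.24289417690810375
place turn [ 0.001 -0.003 -0.002] shift [ 0.8 -2.1 12.9] j6 -1.24
at [ 596.5 -205.3   72. ] n 7701 fit [ 598.1 -204.1   79.8] resid mm 0.5106477519189814
```

Request:
drive_tool:
  deltas:
    - [[0, 0, 0], [1, -2, 8], 0.0]
    - [[0, 0, 0], [1, -2, 13], 0.0]
    - [[0, 0, 0], [1, -2, 13], 0.0]
    - [[0, 0, 0], [1, -2, 13], 0.0]

```text
clock: 38.4
tool_pos: [0.5947, -0.2043, 0.2288]
eef_rot: [-0.002, 0.4, 0.916, 0.001]
contact_force: [0.7, 0.1, -0.4]
grip_width: 0.0355
finger_force: 41.4
```

Run:
```python
from h import *
place(596.5,-205.3); at([596.5,-205.3,67],19)
```

```text
width 0.035520496119237834 held [ -0.6   0.2 164.6] 7346 z 0.22877796909197246
place turn [ 0.    -0.005 -0.003] shift [-1.3  0.4 -2.3] j6 -1.24
at [ 596.5 -205.3   67. ] n 8661 fit [ 595.6 -204.7   65.7] resid mm 0.8193047741490607
```

Request:
drive_tool:
  deltas:
    - [[0, 0, 0], [-1, 0, 0], 0.0]
    - [[0, 0, 0], [-1, 0, 0], 0.5]
    - [[0, 0, 0], [-1, 0, 0], 0.5]
    - [[0, 0, 0], [-1, 0, 0], 0.5]
    - [[0, 0, 0], [-1, 0, -30], 0.5]
    - [[0, 0, 0], [-1, 0, -90], 0.5]
    - [[0, 0, 0], [-1, 0, -120], 0.5]
    - [[0, 0, 0], [-1, 0, -120], 0.5]
    - [[0, 0, 0], [-1, 0, -120], 0.5]

```text
clock: 39.62
tool_pos: [0.5951, -0.2052, 0.3467]
eef_rot: [-0.004, 0.4, 0.916, 0.001]
contact_force: [-0.0, -0.4, -0.1]
grip_width: 0.0424
finger_force: 0.0
```

Run:
```python
from h import *
at([596.5,-205.3,64],19)
p,im,d=cam('top'); trayballs(p,im); dish(p,d)
go(439.8,-271.8,180,1.53)
```

```text
at [ 596.5 -205.3   64. ] n 1927 fit [ 596.4 -205.2   64.3] resid mm 0.27764208123353185
128 [13 12] [550.8 227.3  17. ]
309 [20 19] [464.3 294.4  25. ]
dish? [322 189  22   6  73] ((693.2310180664062, -10.19728946685791), 24.76266098022461)
dish? [325 218  43  42 577] ((492.98321533203125, -27.045242309570312), 134.4499053955078)
dish? [340 234  13  12 127] ((575.8812866210938, -42.389381408691406), 14.590450286865234)
 turn [ 0.003 -0.011 -0.783] shift [  56.4 -159.2   11.5] j6 -1.24
```

Request:
drive_tool:
  deltas:
    - [[0, 0, -0.75], [56, -159, 11], 0.5]
    - [[0, 0, -0.75], [56, -159, 11], 0.5]
    - [[0, 0, -0.75], [56, -159, 11], 0.5]
    - [[0, 0, -0.75], [56, -159, 11], 0.5]
    - [[0, 0, -0.75], [56, -159, 11], 0.5]
    - [[0, 0, -0.75], [56, -159, 11], 0.5]

```text
clock: 40.48
tool_pos: [0.441, -0.2721, 0.3369]
eef_rot: [-0.003, 0.038, 0.999, 0.003]
contact_force: [-0.4, 0.1, -0.8]
grip_width: 0.0429
finger_force: 0.0
```

```bash
cat >> h.py <<'E'
def knob():
    p,im,d=cam('wrist'); W=world(p,d); m=(abs(W[...,0]-.44)<.04)&(abs(W[...,1]+.272)<.04)&(W[...,2]>.088)&(W[...,2]<.1); Q=W[m][:,:2]*1000
    print(len(Q),cv2.minAreaRect(Q.astype('float32')))
E
python3 - <<'E'
from h import *
knob(); go(439.6,-271.8,89,1.498)
p,im,d=cam('scene'); cv2.imwrite('pics/s6.png',cv2.resize(im[150:320,130:450,::-1],None,fx=2.4,fy=2.4))
for c in[(596.5,-205.3,64),(594.3,-277.2,64),(591.8,-349.4,64),(524.7,-202.8,64),(522.2,-274.9,64),(519.6,-346.8,64)]: at(c,19,'scene')
at([576,-42,20],15,'scene')
E
```

```text
1268 ((439.531982421875, -272.0185852050781), (13.672320365905762, 41.532318115234375), 86.01184844970703)
 turn [ 0.005 -0.006 -0.002] shift [ 1.  -0.3 93.1] j6 -2.24
at [ 596.5 -205.3   64. ] n 277 fit [ 595.8 -205.1   64.5] resid mm 1.0201088103334102
at [ 594.3 -277.2   64. ] n 261 fit [ 593.1 -277.3   64.9] resid mm 1.122523544265088
at [ 591.8 -349.4   64. ] n 1 fit [ 593.3 -350.6   63.1] resid mm 6.642097399867097e-06
at [ 524.7 -202.8   64. ] n 259 fit [ 523.5 -203.    64.9] resid mm 1.0781716894751499
at [ 522.2 -274.9   64. ] n 287 fit [ 522.2 -275.7   65.4] resid mm 1.582794159496692
at [ 519.6 -346.8   64. ] n 138 fit [ 519.2 -345.6   64.8] resid mm 1.088207569331064
at [576. -42.  20.] n 189 fit [576.  -41.3  20.8] resid mm 0.9093077804824754
```

View pics/s6.png

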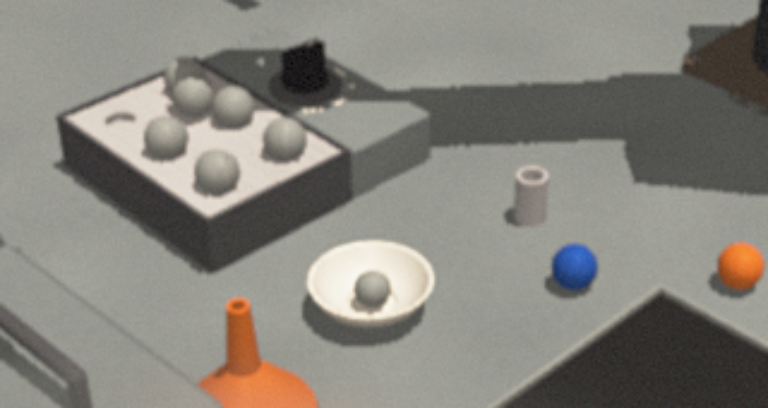

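The scene crop shows seat 2's dimple empty at (120,118), with a ball at (193,97) resting on the deck near seat 5. This is the announced knock. Locating it.

Run:
```python
from h import *
p,im,d=cam('top'); cv2.imwrite('pics/t7.png',cv2.resize(im[200:335,385:515,::-1],None,fx=4.4,fy=4.4,interpolation=cv2.INTER_CUBIC))
```

```text
(no output)
```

View pics/t7.png

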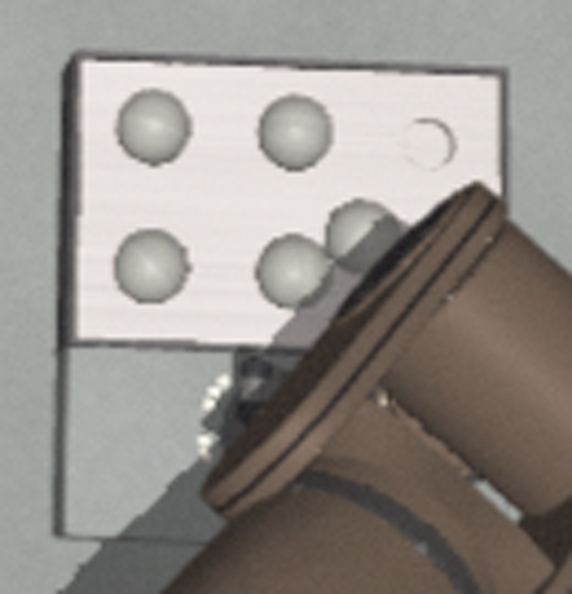

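In the top view a ball lies in the wedge between seats 4 and 5 at crop (360,235), and seat 2 is empty. I go above it with the closing line along demag x and measure.

Run:
```python
from h import *
p=arm.camera_params('top'); b=ray(p,(360.5)/4.4-.5+385,235.5/4.4-.5+200,.069)*1000; print(b)
go(b[0],b[1],190,-.035)
```

```text
[ 540.0961763  -307.39310508   69.        ]
 turn [-0.    -0.007  1.532] shift [-101.5  -27.7   -8. ] j6 -2.25
```

Request:
drive_tool:
  deltas:
    - [[0, 0, 1.53], [-102, -28, -8], 0.5]
    - [[0, 0, 1.53], [-102, -28, -8], 0.5]
    - [[0, 0, 1.53], [-102, -28, -8], 0.5]
    - [[0, 0, 1.53], [-102, -28, -8], 0.5]
    - [[0, 0, 1.53], [-102, -28, -8], 0.5]
    - [[0, 0, 1.53], [-102, -28, -8], 0.5]
    - [[0, 0, 1.53], [-102, -28, -8], 0.5]
    - [[0, 0, 1.53], [-102, -28, -8], 0.5]
    - [[0, 0, 1.53], [-102, -28, -8], 0.5]
    - [[0, 0, 1.53], [-102, -28, -8], 0.5]

```text
clock: 42.22
tool_pos: [0.5405, -0.3078, 0.345]
eef_rot: [-0.003, 0.718, 0.696, -0.0]
contact_force: [0.5, 0.1, 0.1]
grip_width: 0.0426
finger_force: 0.0
```

Run:
```python
from h import *
at([540,-308,69],19); at([522.2,-274.9,64],19); at([519.6,-346.8,64],19)
p,im,d=cam('wrist'); cv2.imwrite('pics/w8.png',im[...,::-1])
```

```text
at [ 540. -308.   69.] n 2124 fit [ 539.  -308.3   69.7] resid mm 0.3176366496451741
at [ 522.2 -274.9   64. ] n 2443 fit [ 522.1 -275.5   64.6] resid mm 0.4851348456162072
at [ 519.6 -346.8   64. ] n 1800 fit [ 519.5 -347.    64.4] resid mm 0.2891511986837739
```

View pics/w8.png

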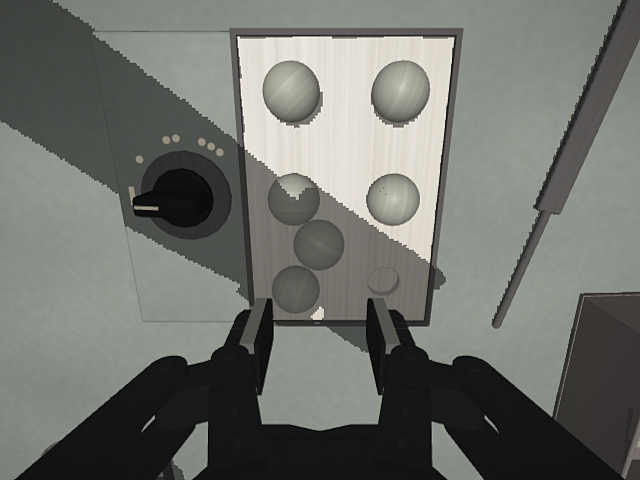

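The loose ball is at (539,-308,69) against ball6, and dimple 2 is clear at (383,280). I grasp it with th≈0.08 and a slight bias away from ball6.

Run:
```python
from h import *
go(539.2,-309.3,77,.08)
```

```text
turn [-0.004 -0.005 -0.112] shift [ -2.1  -0.7 113. ] j6 -0.65
```

Request:
drive_tool:
  deltas:
    - [[0, 0, -0.11], [-2, -1, 50], 0.52]
    - [[0, 0, -0.11], [-2, -1, 75], 0.52]
    - [[0, 0, -0.11], [-2, -1, 90], 0.52]
    - [[0, 0, -0.11], [-2, -1, 102], 0.52]
    - [[0, 0, -0.11], [-2, -1, 113], 0.52]
    - [[0, 0, -0.11], [-2, -1, 113], 0.52]
    - [[0, 0, -0.11], [-2, -1, 113], 0.0]
    - [[0, 0, -0.11], [-2, -1, 113], 0.0]
    - [[0, 0, -0.11], [-2, -1, 113], 0.0]
    - [[0, 0, -0.11], [-2, -1, 113], 0.0]
    - [[0, 0, -0.11], [-2, -1, 90], 0.0]
    - [[0, 0, -0.11], [-2, -1, 50], 0.0]
    - [[0, 0, -0.11], [-2, -1, 50], 0.0]
    - [[0, 0, -0.11], [-2, -1, 50], 0.0]

```text
clock: 44.18
tool_pos: [0.5387, -0.3091, 0.2935]
eef_rot: [-0.004, 0.679, 0.734, 0.0]
contact_force: [0.3, 0.3, -3.3]
grip_width: 0.0359
finger_force: 40.6
```

Run:
```python
from h import *
place(591.8,-349.4)
```

```text
width 0.035866762413928326 held [1.000e-01 5.000e-01 1.629e+02] 5980 z 0.2935416140892074
place turn [-0.004 -0.01  -0.673] shift [-45.3  50.1  62.5] j6 -0.76
```

Request:
drive_tool:
  deltas:
    - [[0, 0, -0.67], [-45, 50, 0], 0.0]
    - [[0, 0, -0.67], [-45, 50, 0], 0.0]
    - [[0, 0, -0.67], [-45, 50, 0], 0.0]
    - [[0, 0, -0.67], [-45, 50, 0], 0.0]
    - [[0, 0, -0.67], [-45, 50, 30], 0.0]
    - [[0, 0, -0.67], [-45, 50, 50], 0.0]
    - [[0, 0, -0.67], [-45, 50, 60], 0.0]
    - [[0, 0, -0.67], [-45, 50, 60], 0.0]
    - [[0, 0, -0.67], [-45, 50, 60], 0.0]

```text
clock: 45.35
tool_pos: [0.5926, -0.3506, 0.2356]
eef_rot: [-0.002, 0.4, 0.916, 0.001]
contact_force: [0.2, 0.1, -3.6]
grip_width: 0.0356
finger_force: 40.7
```

Run:
```python
from h import *
place(591.8,-349.4); at([591.8,-349.4,68],19)
```

```text
width 0.035575174495882544 held [  0.7   0.2 163.7] 7340 z 0.2356011103999509
place turn [ 0.    -0.004 -0.003] shift [ 0.7 -0.   5.8] j6 -1.43
at [ 591.8 -349.4   68. ] n 8518 fit [ 592.4 -350.    73.6] resid mm 0.626056015693854
```

Request:
drive_tool:
  deltas:
    - [[0, 0, 0], [1, 0, 4], 0.0]
    - [[0, 0, 0], [1, 0, 7], 0.0]
    - [[0, 0, 0], [1, 0, 7], 0.0]
    - [[0, 0, 0], [1, 0, 7], 0.5]
    - [[0, 0, 0], [1, 0, 7], 0.5]
    - [[0, 0, 0], [1, 0, 7], 0.5]
    - [[0, 0, 0], [1, 0, -30], 0.5]
    - [[0, 0, 0], [1, 0, -90], 0.5]
    - [[0, 0, 0], [1, 0, -120], 0.5]
    - [[0, 0, 0], [1, 0, -120], 0.5]

```text
clock: 46.7
tool_pos: [0.5928, -0.3505, 0.3593]
eef_rot: [0.001, 0.4, 0.916, 0.0]
contact_force: [-0.2, 0.3, 0.0]
grip_width: 0.0429
finger_force: 0.0
```

```bash
cat >> h.py <<'E'
def allseats(name):
    for c in[(596.5,-205.3,64),(594.3,-277.2,64),(591.8,-349.4,64),(524.7,-202.8,64),(522.2,-274.9,64),(519.6,-346.8,64)]:
        try: at(c,19,name)
        except Exception as e: print(c,'none')
E
python3 - <<'E'
from h import *
allseats('scene'); at([591.8,-349.4,64],19)
go(439.6,-271.9,180,1.498)
E
```

```text
at [ 596.5 -205.3   64. ] n 276 fit [ 595.8 -205.1   64.5] resid mm 0.958997970670861
at [ 594.3 -277.2   64. ] n 260 fit [ 593.3 -277.    64.2] resid mm 1.061282274388708
at [ 591.8 -349.4   64. ] n 249 fit [ 591.2 -349.2   65.1] resid mm 1.0787130219236767
at [ 524.7 -202.8   64. ] n 259 fit [ 523.5 -202.9   64.4] resid mm 0.857914945672552
at [ 522.2 -274.9   64. ] n 246 fit [ 521.4 -274.6   64.6] resid mm 1.1441817409322264
at [ 519.6 -346.8   64. ] n 233 fit [ 519.3 -346.7   64.7] resid mm 1.2241552621361194
at [ 591.8 -349.4   64. ] n 1864 fit [ 591.7 -349.1   64.4] resid mm 0.27267664148494103
 turn [ 0.003 -0.01  -0.751] shift [160.5 -58.7  19. ] j6 -1.43
```

All six are seated; now to the knob.

Request:
drive_tool:
  deltas:
    - [[0, 0, -0.75], [160, -59, 10], 0.5]
    - [[0, 0, -0.75], [160, -59, 10], 0.5]
    - [[0, 0, -0.75], [160, -59, 10], 0.5]
    - [[0, 0, -0.75], [160, -59, 19], 0.5]
    - [[0, 0, -0.75], [160, -59, 19], 0.5]
    - [[0, 0, -0.75], [160, -59, 19], 0.5]
    - [[0, 0, -0.75], [160, -59, 19], 0.5]

```text
clock: 47.92
tool_pos: [0.4406, -0.273, 0.337]
eef_rot: [-0.002, 0.038, 0.999, 0.002]
contact_force: [0.0, -0.4, -0.3]
grip_width: 0.0427
finger_force: 0.0
```

Run:
```python
from h import *
allseats('scene'); at([576,-42,20],15,'scene'); knob(); go(439.5,-272,89,1.498)
p,im,d=cam('top'); trayballs(p,im); dish(p,d)
```

```text
at [ 596.5 -205.3   64. ] n 276 fit [ 595.7 -205.1   64.8] resid mm 1.1858397473803775
at [ 594.3 -277.2   64. ] n 264 fit [ 593.5 -277.3   64.9] resid mm 1.1553322798795156
at [ 591.8 -349.4   64. ] n 245 fit [ 591.3 -349.2   64.9] resid mm 1.060709010643146
at [ 524.7 -202.8   64. ] n 259 fit [ 523.8 -202.8   64.2] resid mm 1.0384826164219172
at [ 522.2 -274.9   64. ] n 245 fit [ 521.9 -274.7   65. ] resid mm 1.2040538195051582
at [ 519.6 -346.8   64. ] n 236 fit [ 519.1 -346.5   64.7] resid mm 1.0944541218773778
at [576. -42.  20.] n 188 fit [576.2 -41.4  20.9] resid mm 0.9097372497227693
1275 ((439.5057373046875, -271.82281494140625), (13.741982460021973, 41.73556900024414), 85.3449935913086)
 turn [ 0.004 -0.005 -0.001] shift [ 0.2  0.3 92.7] j6 -2.25
126 [13 12] [550.8 227.5  17. ]
307 [20 19] [464.4 294.5  25. ]
dish? [323 189  22   6  72] ((528.431640625, -13.003524780273438), 168.01708984375)
dish? [325 218  43  42 531] ((493.11846923828125, -28.257465362548828), 134.80567932128906)
dish? [340 234  13  12 126] ((575.9627075195312, -42.235130310058594), 14.614675521850586)
```

Request:
drive_tool:
  deltas:
    - [[0, 0, 0], [0, 0, 50], 0.5]
    - [[0, 0, 0], [0, 0, 85], 0.5]
    - [[0, 0, 0], [0, 0, 92], 0.5]
    - [[0, 0, 0], [0, 0, 92], 0.5]
    - [[0, 0, 0], [0, 0, 92], 0.0]
    - [[0, 0, 0], [0, 0, 92], 0.0]
    - [[0, 0, 0], [0, 0, 92], 0.0]
    - [[0, 0, 0], [0, 0, 92], 0.0]
  grip_force: 30

```text
clock: 49.38
tool_pos: [0.4403, -0.2725, 0.2466]
eef_rot: [-0.001, 0.037, 0.999, 0.002]
contact_force: [-0.1, 2.4, 5.8]
grip_width: 0.0139
finger_force: 31.5
```

Request:
drive_tool:
  deltas:
    - [[0, 0, 0.17], [0, 0, -2], 0.0]
    - [[0, 0, 0.34], [0, 0, -2], 0.0]
    - [[0, 0, 0.51], [0, 0, -2], 0.0]
    - [[0, 0, 0.68], [0, 0, -2], 0.0]
    - [[0, 0, 0.85], [0, 0, -2], 0.0]
    - [[0, 0, 1.02], [0, 0, -2], 0.0]
    - [[0, 0, 1.19], [0, 0, -2], 0.0]
    - [[0, 0, 1.36], [0, 0, -2], 0.0]
    - [[0, 0, 1.36], [0, 0, -2], 0.0]
    - [[0, 0, 1.36], [0, 0, -2], 0.0]
    - [[0, 0, 1.36], [0, 0, -2], 0.0]

```text
clock: 50.75
tool_pos: [0.4398, -0.2727, 0.2467]
eef_rot: [-0.002, 0.656, 0.754, -0.0]
contact_force: [3.0, -4.2, -5.1]
grip_width: 0.0132
finger_force: 30.1
```

Request:
drive_tool:
  deltas:
    - [[0, 0, 0], [0, 0, 0], 0.4]
    - [[0, 0, 0], [0, 0, 0], 0.4]
    - [[0, 0, 0], [0, 0, 0], 0.4]
    - [[0, 0, 0], [0, 0, -50], 0.4]
    - [[0, 0, 0], [0, 0, -110], 0.4]
    - [[0, 0, 0], [0, 0, -130], 0.4]
    - [[0, 0, 0], [0, 0, -130], 0.4]
    - [[0, 0, 0], [0, 0, -130], 0.4]
    - [[0, 0, 0], [0, 0, -130], 0.4]

```text
clock: 51.88
tool_pos: [0.4399, -0.2725, 0.3745]
eef_rot: [-0.005, 0.657, 0.754, 0.0]
contact_force: [0.1, 0.7, -0.3]
grip_width: 0.0346
finger_force: 0.0
```

Run:
```python
from h import *
knob(); allseats('scene'); at([576,-42,20],15,'scene')
p,im,d=cam('top'); trayballs(p,im)
p,im,d=cam('wrist'); cv2.imwrite('pics/w9.png',im[...,::-1])
```

```text
950 ((439.9055480957031, -271.7480163574219), (13.205110549926758, 41.32830047607422), 8.261473655700684)
at [ 596.5 -205.3   64. ] n 279 fit [ 595.8 -205.1   64.6] resid mm 1.0116376618482075
at [ 594.3 -277.2   64. ] n 263 fit [ 593.  -276.9   64.8] resid mm 1.0581478846856742
at [ 591.8 -349.4   64. ] n 247 fit [ 591.2 -349.1   64.5] resid mm 1.159379012070791
at [ 524.7 -202.8   64. ] n 259 fit [ 523.5 -202.8   64.6] resid mm 0.9250444261110248
at [ 522.2 -274.9   64. ] n 245 fit [ 521.5 -274.8   64.5] resid mm 0.9250860481324341
at [ 519.6 -346.8   64. ] n 233 fit [ 519.  -346.6   65.4] resid mm 1.1556373880241382
at [576. -42.  20.] n 188 fit [576.2 -41.5  20.7] resid mm 0.995754985293959
127 [13 12] [550.8 227.4  17. ]
306 [20 19] [464.3 294.6  25. ]
```

View pics/w9.png

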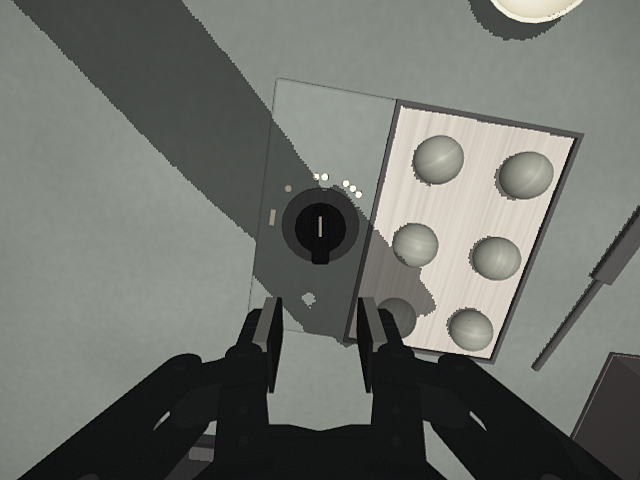

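The pointer aims at the two dots at (321,176), which measures about 1.39 rad. All six balls are seated, the odd ball is in the dish, and the small and big balls are still in the tray.

```bash
python3 -c "
from workcell import arm
print(arm.finish_job())"
```

```text
the job is handed in; nothing more can be done
None
```

I handed the job in at about 52 s: selector at two dots (about 1.39 rad), all six 38 mm balls seated (one was knocked out of its dimple mid-run and I reseated it), the 30 mm ball in the dish, and the small and large balls still in the tray; no verdict was returned.

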